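# Load a tray of jars into the date coder and shut its guard

### The arm

A 6-joint arm with a two-finger parallel gripper is mounted at the origin on the work surface. World frame = base frame: x ahead of the robot, y to its left, z up, the work surface at z = 0. Lengths are in m, angles in rad, forces in N, time in s.
With the tool pointing down it reaches from about 0.25 to 0.775 m from the base axis. Payload 8.9 kg.
Tool frame: the origin (TCP) lies midway between the tips of the shut fingers; the grasp point (between the pads) lies 19 mm behind it (arm.grip_point_offset is the distance from the TCP to the grasp point, in m); z points along the fingers, y is the line along which they close (so a half turn about z gives the same grasp; the last joint's range is limited). The gripper opens to 85 mm and grips with 20 to 120 N. Pads are 22 mm wide; open, the fingers measure 114 mm over their backs; the gripper's body (76 mm by 85 mm) begins 54 mm behind the grasp point. The pads swing forward as they close: fully open they stand 13 mm farther back than shut.
Start: joints at [-1.339, 0.291, -0.153, 1.127, 0, 1.431], TCP at [0.19, -0.489, 0.231] pointing down, gripper open.
Joint ranges: [-2.52, 2.52], [-0.91, 1.74], [-1.3, 1.37], [-1.96, 2.02], [-1.52, 1.47], [-3.14, 3.14]. Speed limits (rad/s): [2.22, 2.22, 2.79, 3.14, 3.14, 3.14].

### API

Orientations are given as a unit quaternion [w, x, y, z].
In Python, from cell import arm gives the robot as it stands. The module is installed in compiled form; this text tells all that it offers.
- The arm moves only by the tool drive_tool, never from a script. Its argument "targets" is a list of rows, each a list of 3 entries, a list of its own where there are three numbers: the shift along the tool's x, y, z in units of 0.1 m (1.0 is 0.1 m), then the turn, a rotation vector about the tool's x, y, z in units of 90 degrees (1.0 is 90 degrees), then the opening, from 0 (shut) to 1 (fully open). A call has 1 to 5 rows; each row is the pose to reach, as a shift and turn from the pose commanded when the call began, along the tool's axes at that moment; what a row does not reach only later rows make up. A row lasts 1/12 s, in which the tool goes at most 41.7 mm and 7.16 degrees, less where a joint would pass 70% of its speed; a pose out of reach is approached as far as the arm can. A call with a number of a shift or a turn outside -1 to 1 is refused whole. A call with a gripper value outside its range is refused whole. The fingers move at their own pace and stop on an object; the grip force is fixed at half the most. Time passes only in rows, so rows that repeat a pose let the fingers close. It gives the time, the measured TCP pose, the force, the opening and the grip force at its end, in the units of the state.
- arm.observe(): the state, without advancing time (a new reading comes with each control period).
- arm.camera(name): name is "scene" or "top" or "wrist"; returns (picture, depth): 420x560x3 uint8, blue, green, red; 420x560 float32, m along the optical axis (not along the pixel's ray), 0 where there is no reading.
- arm.camera_params(name): a dict with "fx", "fy", "cx", "cy" (pixels), "rvec" (rotation vector, rad) and "tvec" (3), from world to camera coordinates, as OpenCV has them. Camera axes: x right, y down, z forward; pixel columns grow to the right and rows downward; lengths in m; the calibration is good to about 2 mm. A picture is of the moment at which its call begins: read the wrist's pose just before it. camera_params takes no time and is no camera call; for the wrist camera it gives the pose at the moment of the call.
- arm.finish_job(): hands the job in; it is judged then, once.
Trained networks look in the newest picture that a camera, given by its name, has taken for a name from the list of things; names that differ only in an ending like _2 or _b are one class to them, and where a whole thing is asked for, a point or a joint stands for the part that bears it (a point fixed in the world has none). Each returns a list of dicts, best first, with "score" (0 to 1); they miss things now and then, are a little off and sometimes report something else, mostly with a low value. They report only what shows in the picture. A call takes as long as a camera call.
- arm.boxes_of(camera, name): "centre" ([column, row] in pixels, amid what is visible of it).
- arm.outline_of(camera, name): "region" (420x560 bool, what is visible of it) and "centre" ([column, row] in pixels, amid what is visible of it).
- arm.landmark_of(camera, name): "centre" ([column, row] in pixels: a listed point, or the origin of a listed thing).
The state is a dict: "t": time; "joint_positions": joint angles; "joint_velocities": joint speeds; "joint_efforts": joint torques, N m; "tool_pos": TCP position; "eef_rot": TCP orientation; "ft_force": force on the tool from outside, world axes, zero at the start; "torque": the same for the moment, N m; "grip_width": finger opening in m; "gripper_force": force on a finger pad.
Only numpy, scipy, OpenCV 4.12 (cv2) and the standard library are available. Lean on these libraries where they do the work, as an engineer would, in place of code of your own. Each camera call takes 0.05 s, during which the arm holds its last target. There are 200 camera calls.

### The job

Press the lid of every small jar fully home and stand the jars upright in the blue tray, one to a pocket. Then slide the loaded tray all the way into the date coder, up against its back stop, and push the yellow guard door shut until it snaps onto its catch. Leave the other things on the bench where they are.

Things in the scene. Friction and masses are not known exactly. Their poses are not given: they have to be found in the camera images.
- jar1: small squat glass jar of yellow preserve, 50 mm diameter, glass 54 mm high, origin at the centre of its foot, z up. Its black push-on lid (48 mm diameter, 15 mm thick) tops it: the lid's upper face is 70 mm plus the lid's joint value above the origin. There are three or four such jars (an absent one gives None)
- lid1 (a joint): height of jar1's lid above its seat, in m: 0 pressed fully home, 0.010 at most; a stiff push fit that yields at about 5 N and stays where it is left
- jar2: small jar like jar1, with lid2
- lid2 (a joint): height of jar2's lid above its seat, in m: 0 pressed fully home, 0.010 at most; a stiff push fit that yields at about 5 N and stays where it is left
- jar3: small jar like jar1, with lid3
- lid3 (a joint): height of jar3's lid above its seat, in m: 0 pressed fully home, 0.010 at most; a stiff push fit that yields at about 5 N and stays where it is left
- jar4: small jar like jar1, with lid4
- lid4 (a joint): height of jar4's lid above its seat, in m: 0 pressed fully home, 0.010 at most; a stiff push fit that yields at about 5 N and stays where it is left
- tray: blue tray, 170 mm long (x) by 164 mm wide (y), floor 4 mm thick; rim and cross-shaped divider 4 mm thick, 15 mm high, making four pockets centred at x = +-42, y = +-40 mm. Origin: centre of its underside. It slides on the bench, +x end first into the coder
- tray_tab (a point): centre of the top of the orange grip tab on the tray's front (-x) edge, 90 mm above the bench, at tray x = -79 mm, y = 0. The tab is 12 mm thick (x), 45 mm wide (y); take it across its width from above
- coder: date coder: fixed low steel bay on the bench, no floor. Origin: on the bench in the middle of its mouth; x points into the bay. Passage 176 mm wide, 90 mm high, side walls 12 mm thick. The clear roof begins 40 mm in from the mouth, its top 96 mm above the bench; on it a grey print head 60 mm wide from x = 130 mm back, top at 146 mm
- coder_stop (a point): middle of the foot of the bay's back stop, 176 mm in from the mouth, on the bench. A tray fully home touches it: tray origin at coder x = 91 mm, y = 0, same yaw
- door (a joint): angle of the coder's yellow guard door, in rad: 0 shut, about 1.9 wide open. At about 0.055 the spring catch stops it: some 6 N at its free edge (more nearer the hinge) snaps it over to 0; short of that it stays ajar
- door_hinge (a point): point on the door's vertical hinge line, 46 mm above the bench, at the +y side of the coder's mouth (10 mm ahead of it)
- door_edge (a point): point on the outer face at the door's free edge, 46 mm above the bench, 214 mm from the hinge. The door is 10 mm thick and its top 88 mm above the bench; shut, its outer face looks along the coder's -x and lies 20 mm ahead of the mouth
- bigjar1: tall glass pickle jar with black lid, 66 mm diameter, 106 mm high; origin at the middle of its foot; not part of the job
- bigjar2: tall glass pickle jar like bigjar1; not part of the job
- bigjar3: tall glass pickle jar like bigjar1; not part of the job
- tape: empty tape core, a brown ring 90 mm across and 45 mm high lying flat; origin under its centre; not part of the job
- labels: small cardboard box of labels, 90 x 60 x 35 mm; origin under its centre; not part of the job
- lidstack: stack of black lids, 68 mm diameter, 70 mm high; origin under its centre; not part of the job
- brush: hand brush lying on the bench, handle towards its -x; not part of the job

How it is judged:
On the way, in this order (a step that is already met when the one before it is completed fails the run):
1. every small jar stands upright on the tray's floor in a pocket, its lid pressed home (x of jar1 in the frame of tray between -0.075 and 0.075 m and y of jar1 in the frame of tray between -0.072 and 0.072 m and z of each of jar1, jar2, jar3, jar4 in the frame of tray below 0.01 m and angle between each of jar1, jar2, jar3, jar4's own z axis and vertical below 0.15 rad and value of joint each of lid1, lid2, lid3, lid4 below 0.002 m and x of jar2 in the frame of tray between -0.075 and 0.075 m and y of jar2 in the frame of tray between -0.072 and 0.072 m and x of jar3 in the frame of tray between -0.075 and 0.075 m and y of jar3 in the frame of tray between -0.072 and 0.072 m and x of jar4 in the frame of tray between -0.075 and 0.075 m and y of jar4 in the frame of tray between -0.072 and 0.072 m), for 0.2 s.
2. the tray with all its jars is fully home in the coder (all of step 1 and x of tray in the frame of coder above 0.084 m and y of tray in the frame of coder between -0.012 and 0.012 m and angle between the x axis of tray and the x axis of coder, either way round below 0.09 rad), for 0.2 s.
3. the door is shut on its catch (value of joint door below 0.025 rad and x of tray in the frame of coder above 0.084 m and y of tray in the frame of coder between -0.012 and 0.012 m and angle between the x axis of tray and the x axis of coder, either way round below 0.09 rad), for 0.2 s.
At the end, for the whole second after the job is handed in: Every small jar stands on the tray's floor in a pocket (foot under 10 mm above the tray's underside, tilt under 0.15 rad) with its lid within 2 mm of its seat; the tray is within 7 mm of the back stop and square to the coder; the door is within 0.025 rad of shut; all at rest and released (all of step 1 and all of step 3 and linear speed of each of jar1, jar2, jar3, jar4, tray below 0.03 m/s); the robot touches nothing.
It fails at once if a bystander (big jar, tape core, label box, lid stack, brush) was pushed away over 60 mm (distance of any of bigjar1, bigjar2, bigjar3, tape, labels, lidstack, brush from where it was at the start of the episode above 0.06 m).
Of jar1, jar2, jar3, jar4 only 3 to 4 are there at a start; the rules pass over those that are not, and their reading is None.
At some moment in a run one of tray, jar1, jar2, jar3, jar4 may be knocked a few centimetres aside while the robot is not near it.
Once in a run the grip may slacken for a moment while it holds something.
It also fails if it takes over 210 s, if anything falls off the work surface, if the arm or the gripper's body presses on something with over 40 N, if the wrist force passes 120 N, or if a joint passes its speed limit or range.

## Working session

There is one attempt and no reset: what is moved stays moved. The work goes in short steps, Python scripts to look and compute and a tool call to move; the robot and the scene stay as the last step left them, time stands still between calls to the robot, and variables do not carry over. Pictures are saved under pics/ and viewed, at most 14 in all, crops included, and the job is handed in when it is done.

Besides the shell and the picture viewer there is one more tool, called after "Request:" by a JSON object that holds its "api" and its "payload", one argument or row to a line. drive_tool: Moves the arm, as the interface text tells. Its arguments: {"type":"object","properties":{"targets":{"type":"array"}},"required":["targets"]}

```bash
mkdir -p pics; cat > h.py <<'E'
import numpy as np, cv2
from scipy.spatial.transform import Rotation as R
from cell import arm
def cam(n):
    p=arm.camera_params(n); im,d=arm.camera(n); return im,d,p
def world(p,u,v,d):
    Rm=cv2.Rodrigues(np.array(p["rvec"],float))[0]; t=np.array(p["tvec"],float).ravel()
    c=np.stack([(np.asarray(u)-p["cx"])/p["fx"]*d,(np.asarray(v)-p["cy"])/p["fy"]*d,np.asarray(d)],-1)
    return (c-t)@Rm
def atz(p,u,v,z):
    a=world(p,u,v,1.0);o=world(p,u,v,0.0)
    return o+(a-o)*(z-o[2])/(a[2]-o[2])
def cloud(p,d):
    v,u=np.indices(d.shape); return world(p,u,v,d)
def proj(p,P):
    return cv2.projectPoints(np.array(P,float).reshape(-1,1,3),np.array(p["rvec"],float),np.array(p["tvec"],float),np.array([[p["fx"],0,p["cx"]],[0,p["fy"],p["cy"]],[0,0,1.]]),None)[0].reshape(-1,2)
def tool():
    s=arm.observe(); q=s["eef_rot"]; return np.array(s["tool_pos"]),R.from_quat([q[1],q[2],q[3],q[0]]),s
E
cat > a.py <<'E'
from h import *
for n in ["top","scene"]:
    im,d,p=cam(n); cv2.imwrite(f"pics/{n}0.png",im); np.savez(f"{n}0.npz",im=im,d=d,**{k:np.array(v) for k,v in p.items()})
    print(n,{k:np.round(v,3).tolist() for k,v in p.items()})
im,d,p=cam("top"); C=cloud(p,d)
for nm in ["jar1","bigjar1","tray","coder","tape","labels","lidstack","brush","door"]:
    for o in arm.outline_of("top",nm):
        if o["score"]<.3: continue
        m=o["region"]&(d>0); P=C[m]
        if len(P)<5: continue
        zt=np.percentile(P[:,2],95); T=P[P[:,2]>zt-.006]
        print(nm,round(o["score"],2),np.round(o["centre"],0),"ztop",round(zt,4),"topmid",np.round((T.min(0)+T.max(0))[:2]/2,3),"ext",np.round(np.ptp(T,0)[:2],3),len(P))
for nm in ["tray","tray_tab","coder","coder_stop","door_hinge","door_edge"]:
    z={"tray_tab":.09,"door_hinge":.046,"door_edge":.046}.get(nm,0)
    for c in ["top","scene"]:
        pp=arm.camera_params(c)
        if c=="scene" : arm.camera
        for o in arm.landmark_of(c,nm)[:2]:
            print(nm,c,round(o["score"],2),np.round(o["centre"],1),np.round(atz(pp,*o["centre"],z),3))
t,r,s=tool(); print(t,r.as_matrix().round(3).tolist(),s["t"],s["grip_width"])
E
python3 a.py
```

```text
top {'fx': 427.386, 'fy': 427.386, 'cx': 279.096, 'cy': 204.233, 'rvec': [2.163, -2.229, 0.07], 'tvec': [0.044, 0.535, 1.26]}
scene {'fx': 546.121, 'fy': 546.121, 'cx': 280.708, 'cy': 216.219, 'rvec': [1.954, 1.655, -0.605], 'tvec': [-0.096, -0.375, 2.122]}
jar1 0.82 [174. 242.] ztop 0.0829 topmid [0.428 0.334] ext [0.043 0.043] 278
jar1 0.57 [173. 188.] ztop 0.0806 topmid [0.592 0.336] ext [0.043 0.046] 343
jar1 0.52 [227. 241.] ztop 0.083 topmid [0.432 0.191] ext [0.042 0.043] 274
bigjar1 0.96 [211. 137.] ztop 0.1102 topmid [0.737 0.221] ext [0.06  0.062] 553
bigjar1 0.91 [403. 267.] ztop 0.1101 topmid [ 0.345 -0.307] ext [0.061 0.061] 626
bigjar1 0.76 [177. 140.] ztop 0.1103 topmid [0.726 0.318] ext [0.06  0.057] 590
bigjar1 0.36 [295. 218.] ztop 0.0175 topmid [ 0.497 -0.02 ] ext [0.175 0.178] 3175
tray 0.65 [294. 216.] ztop 0.0168 topmid [ 0.497 -0.02 ] ext [0.175 0.178] 3020
coder 0.76 [376. 208.] ztop 0.1467 topmid [ 0.503 -0.293] ext [0.058 0.054] 4706
coder 0.37 [398. 268.] ztop 0.1101 topmid [ 0.345 -0.307] ext [0.061 0.061] 624
tape 0.79 [198. 273.] ztop 0.0488 topmid [0.34
[... 791 characters left out ...]
38.9 178.2] [0.359 0.247 0.   ]
tray_tab top 0.7 [268.7 220.4] [0.488 0.059 0.09 ]
tray_tab top 0.45 [214.2 140.4] [0.718 0.207 0.09 ]
tray_tab scene 0.71 [291.2 197.2] [0.495 0.053 0.09 ]
coder scene 0.64 [236.3 225.4] [ 0.508 -0.132  0.   ]
door_hinge top 0.73 [334.  175.7] [ 0.613 -0.135  0.046]
door_hinge scene 0.95 [238.7 242.1] [ 0.612 -0.133  0.046]
door_hinge scene 0.6 [421.  226.9] [0.65  0.44  0.046]
door_edge top 0.82 [260.5 155.6] [0.679 0.078 0.046]
door_edge top 0.72 [215.1 140.2] [0.728 0.21  0.046]
door_edge scene 0.57 [308.7 252.6] [0.687 0.073 0.046]
[ 0.19025459 -0.48932772  0.23131181] [[0.932, 0.362, 0.0], [0.362, -0.932, -0.0], [-0.0, 0.0, -1.0]] 1.2 0.08557692911729424
```

View pics/top0.png

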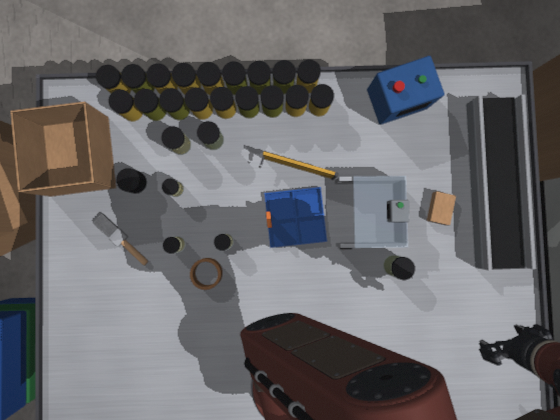

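View pics/scene0.png

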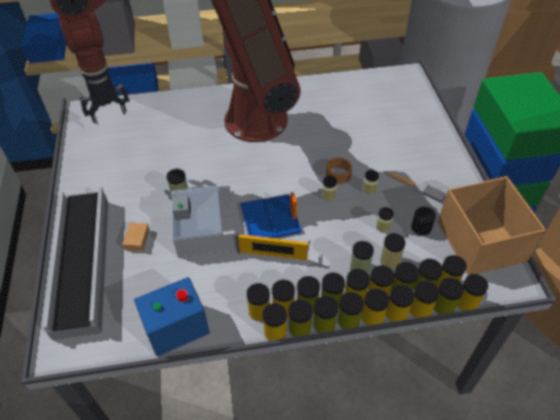

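```bash
cat > b.py <<'E'
from h import *
im,d,p=cam("top"); C=cloud(p,d); X,Y,Z=C[...,0],C[...,1],C[...,2]
# small jars: circle of top points at 68..90 mm
for x,y in [(.428,.334),(.592,.336),(.432,.191)]:
    m=(np.hypot(X-x,Y-y)<.035)&(Z>.065); P=C[m]; (cx,cy),rr=cv2.minEnclosingCircle(P[:,:2].astype(np.float32))
    print("jar",np.round([cx,cy,rr],4),"z med",np.round(np.median(P[:,2]),4),len(P))
hsv=cv2.cvtColor(im,cv2.COLOR_BGR2HSV)
m=(abs(hsv[...,0].astype(int)-110)<15)&(hsv[...,1]>100)&(Z>.008)&(Z<.03)
r=cv2.minAreaRect(C[m][:,:2].astype(np.float32)); print("tray",r)
m=(Z>.07)&(Z<.1)&(np.hypot(X-.49,Y-.055)<.05); P=C[m]; print("tab",cv2.minAreaRect(P[:,:2].astype(np.float32)),np.median(P[:,2]))
m=(Z>.075)&(Z<.1)&(X>.605)&(Y>-.15)&(Y<.1); P=C[m]; print("door",cv2.minAreaRect(P[:,:2].astype(np.float32)),np.median(P[:,2]))
m=(Z>.13)&(Z<.16)&(Y<-.2)&(X>.4); P=C[m]; print("head",cv2.minAreaRect(P[:,:2].astype(np.float32)),np.median(P[:,2]))
m=(Z>.075)&(Z<.11)&(Y<-.12)&(X>.39)&(X<.62); P=C[m]; print("roof",cv2.minAreaRect(P[:,:2].astype(np.float32)),np.median(P[:,2]),len(P))
# bench height check
print("bench z",np.median(Z[(d>0)&(X>.2)&(X<.35)&(abs(Y)<.1)]))
E
python3 b.py
```

```text
jar [0.4267 0.3351 0.0236] z med 0.0791 239
jar [0.5932 0.3371 0.0245] z med 0.0763 232
jar [0.4316 0.1918 0.0246] z med 0.0796 232
tray ((0.6502126455307007, -0.17614415287971497), (0.22789524495601654, 0.6670548319816589), 44.1142692565918)
tab ((0.4900764226913452, 0.05889947712421417), (0.043137695640325546, 0.0117797227576375), 4.6116228103637695) 0.09048636910450883
door ((0.761502206325531, -0.017427541315555573), (0.32214823365211487, 0.22975978255271912), 3.0321176052093506) 0.08795430120110628
head ((0.7003709673881531, -0.34807807207107544), (0.4506840109825134, 0.1803378462791443), 2.3342339992523193) 0.14129202689118633
roof ((0.5068011283874512, -0.40532052516937256), (0.5723109841346741, 0.22838033735752106), 89.38410949707031) 0.0962016453658668 4290
bench z 0.6266446522357216
```

Top view: three small jars at (173,244), (222,242), (171,187). The blue tray is at (295,217) with its orange tab on the left at (268,219). The coder is at (380,212) with its mouth facing the tray, and the yellow door stands wide open from (335,178) to (260,155). Scene view agrees: all three lids stand proud. I'll level the tool yaw and move above the nearest jar.

Request:
{"api": "drive_tool", "payload": {
  "targets": [
    [[0,0,0],[0,0,0.236],0],
    [[0,0,0],[0,0,0.236],0],
    [[0,0,0],[0,0,0.236],0],
    [[0,0,0],[0,0,0.236],0]
  ]
}}

```text
t: 1.58
tool_pos: [0.1902, -0.4893, 0.2313]
eef_rot: [0.0, 1.0, -0.003, -0.0]
ft_force: [0.2, -0.8, 0.4]
grip_width: 0.0385
gripper_force: 0.0
```

Request:
{"api": "drive_tool", "payload": {
  "targets": [
    [[0.345,-0.973,0],[0,0,0],0],
    [[0.345,-0.973,0],[0,0,0],0],
    [[0.345,-0.973,0],[0,0,0],0],
    [[0.345,-0.973,0],[0,0,0],0]
  ]
}}

```text
t: 1.92
tool_pos: [0.2255, -0.3882, 0.2314]
eef_rot: [-0.001, 1.0, 0.003, 0.0]
ft_force: [0.4, -1.1, -0.4]
grip_width: -0.0001
gripper_force: 0.0
```

Request:
{"api": "drive_tool", "payload": {
  "targets": [
    [[0.345,-0.973,0],[0,0,0],0],
    [[0.345,-0.973,0],[0,0,0],0],
    [[0.345,-0.973,0],[0,0,0],0],
    [[0.345,-0.973,0],[0,0,0],0]
  ]
}}

```text
t: 2.25
tool_pos: [0.2598, -0.2916, 0.2315]
eef_rot: [-0.001, 1.0, 0.003, 0.0]
ft_force: [1.0, -0.8, 0.1]
grip_width: 0.0003
gripper_force: 0.0
```

Request:
{"api": "drive_tool", "payload": {
  "targets": [
    [[0.345,-0.973,0],[0,0,0],0],
    [[0.345,-0.973,0],[0,0,0],0],
    [[0.345,-0.973,0],[0,0,0],0],
    [[0.345,-0.973,0],[0,0,0],0]
  ]
}}

```text
t: 2.58
tool_pos: [0.2943, -0.1952, 0.2315]
eef_rot: [-0.0, 1.0, 0.003, 0.0]
ft_force: [0.1, -0.8, 0.7]
grip_width: 0.0
gripper_force: 0.0
```

Request:
{"api": "drive_tool", "payload": {
  "targets": [
    [[0.345,-0.973,0],[0,0,0],0],
    [[0.345,-0.973,0],[0,0,0],0],
    [[0.345,-0.973,0],[0,0,0],0],
    [[0.345,-0.973,0],[0,0,0],0]
  ]
}}

```text
t: 2.92
tool_pos: [0.3293, -0.0985, 0.2315]
eef_rot: [-0.0, 1.0, 0.003, 0.0]
ft_force: [0.2, -0.7, -0.0]
grip_width: 0.0002
gripper_force: 0.0
```

Request:
{"api": "drive_tool", "payload": {
  "targets": [
    [[0.345,-0.973,0],[0,0,0],0],
    [[0.345,-0.973,0],[0,0,0],0],
    [[0.345,-0.973,0],[0,0,0],0],
    [[0.345,-0.973,0],[0,0,0],0]
  ]
}}

```text
t: 3.25
tool_pos: [0.3644, -0.0015, 0.2315]
eef_rot: [-0.0, 1.0, 0.003, 0.001]
ft_force: [0.4, -1.2, -0.3]
grip_width: 0.0
gripper_force: 0.0
```

Request:
{"api": "drive_tool", "payload": {
  "targets": [
    [[0.345,-0.973,0],[0,0,0],0],
    [[0.345,-0.973,0],[0,0,0],0],
    [[0.345,-0.973,0],[0,0,0],0],
    [[0.345,-0.973,0],[0,0,0],0]
  ]
}}

```text
t: 3.58
tool_pos: [0.3992, 0.0822, 0.2312]
eef_rot: [-0.006, 1.0, 0.01, 0.0]
ft_force: [-0.3, -0.6, 0.4]
grip_width: -0.0001
gripper_force: 0.0
```

```bash
cat >> h.py <<'E'
def rect(P):
    r=cv2.minAreaRect(P.astype(np.float32)); return r
def jars(P,exp,zmin=.062,zmax=.095,rad=.05):
    out=[]
    for e in exp:
        m=(np.hypot(P[...,0]-e[0],P[...,1]-e[1])<rad)&(P[...,2]>zmin)&(P[...,2]<zmax); Q=P[m]
        if len(Q)<40: out.append(None); continue
        zt=np.percentile(Q[:,2],60); (cx,cy),rr=cv2.minEnclosingCircle(Q[Q[:,2]>zt-.005][:,:2].astype(np.float32))
        out.append(np.round([cx,cy,rr,zt,len(Q)],4).tolist())
    return out
def go(x,y,z,yaw=None):
    t,r,s=tool(); d=r.inv().apply(np.array([x,y,z])-t)*10
    ax=r.as_matrix()[:,0]; print("go",np.round(d,3).tolist(),"yaw of tool x",round(float(np.arctan2(ax[1],ax[0])),4),"t",round(s["t"],1))
E
cat > c.py <<'E'
from h import *
f=np.load("top0.npz"); im,d=f["im"],f["d"]; p={k:f[k] for k in ["fx","fy","cx","cy","rvec","tvec"]}
C=cloud(p,d); X,Y,Z=C[...,0],C[...,1],C[...,2]
b,g,r=[im[...,i].astype(int) for i in range(3)]
m=(b>r+40)&(Z>.01)&(Z<.025)&(abs(X-.5)<.13)&(abs(Y+.02)<.12); q=rect(C[m][:,:2]);print("tray rim",q,m.sum())
m=(Z>.08)&(Z<.1)&(X>.4)&(X<.63)&(Y<-.12)&(Y>-.345); q=rect(C[m][:,:2]);print("coder top",q,m.sum())
P=C[m]; 
for lo,hi in [(-.3,-.27),(-.27,-.24),(-.24,-.21),(-.21,-.18),(-.165,-.15),(-.15,-.135)]:
    w=P[(P[:,1]>lo)&(P[:,1]<hi)]; w=w[w[:,0]>.3]
    if len(w): print(lo,np.round([w[:,0].min(),w[:,0].max()],4),len(w))
m=(Z>.13)&(Z<.16)&(X>.45)&(X<.56)&(Y<-.2)&(Y>-.35);print("head",rect(C[m][:,:2]))
m=(r>120)&(b<80)&(Z>.08)&(Z<.1)&(X>.6)&(X<.72)&(abs(Y+.03)<.12);print("door",rect(C[m][:,:2]))
im,d,p=cam("wrist"); cv2.imwrite("pics/w1.png",im); C=cloud(p,d)
print(jars(C,[(.4267,.3351),(.5932,.3371),(.4316,.1918)]))
im,d,p=cam("top"); print(jars(cloud(p,d),[(.4267,.3351),(.5932,.3371),(.4316,.1918)]))
go(.4316,.1918,.1)
E
python3 c.py
```

```text
tray rim ((0.49713096022605896, -0.01950107514858246), (0.16258952021598816, 0.16918547451496124), 4.464160919189453) 441
coder top ((0.511942446231842, -0.22384348511695862), (0.21054041385650635, 0.21637515723705292), 88.86839294433594) 3243
-0.3 [0.4027 0.6023] 499
-0.27 [0.4035 0.6034] 712
-0.24 [0.4045 0.6039] 703
-0.21 [0.4053 0.6028] 686
-0.165 [0.4066 0.6037] 46
-0.15 [0.4068 0.6182] 43
head ((0.5025980472564697, -0.29316774010658264), (0.05405903980135918, 0.057216301560401917), 87.39051818847656)
door ((0.6475874185562134, -0.0310581773519516), (0.2103513926267624, 0.010895533487200737), 71.83753967285156)
[[0.4276, 0.3378, 0.0244, 0.0797, 2052.0], [0.5727, 0.3321, 0.0097, 0.0703, 181.0], [0.4318, 0.1937, 0.024, 0.08, 1816.0]]
[[0.4273, 0.3361, 0.0242, 0.0798, 237.0], [0.5922, 0.3372, 0.0243, 0.0773, 233.0], [0.4366, 0.1921, 0.0232, 0.0803, 80.0]]
go [0.357, -1.095, 1.322] yaw of tool x 0.0144 t 3.7
```

Request:
{"api": "drive_tool", "payload": {
  "targets": [
    [[0.18,-0.555,0.6],[0,0,0],0],
    [[0.18,-0.555,0.6],[0,0,0],0],
    [[0.18,-0.555,0.6],[0,0,0],0]
  ]
}}

```text
t: 3.93
tool_pos: [0.4152, 0.1051, 0.1695]
eef_rot: [-0.019, 1.0, 0.025, -0.002]
ft_force: [-0.5, 0.2, -1.4]
grip_width: -0.0001
gripper_force: 0.0
```

Request:
{"api": "drive_tool", "payload": {
  "targets": [
    [[0.18,-0.555,0.7],[0,0,0],0],
    [[0.18,-0.555,0.7],[0,0,0],0],
    [[0.18,-0.555,0.7],[0,0,0],0],
    [[0.18,-0.555,0.7],[0,0,0],0]
  ]
}}

```text
t: 4.27
tool_pos: [0.4328, 0.133, 0.1025]
eef_rot: [-0.033, 0.998, 0.045, -0.004]
ft_force: [-0.5, -0.7, -0.1]
grip_width: -0.0
gripper_force: 0.0
```

Request:
{"api": "drive_tool", "payload": {
  "targets": [
    [[0,0,0.07],[0,0,0],0],
    [[0,0,0.12],[0,0,0],0],
    [[0,0,0.16],[0,0,0],0],
    [[0,0,0.2],[0,0,0],0],
    [[0,0,0.22],[0,0,0],0]
  ]
}}

```text
t: 4.68
tool_pos: [0.4338, 0.1344, 0.0822]
eef_rot: [-0.033, 0.998, 0.046, -0.002]
ft_force: [-0.5, 0.5, -0.2]
grip_width: 0.0002
gripper_force: 0.0
```

```bash
python3 -c "
from h import *
t,r,s=tool(); print(np.round(s['joint_positions'],3),t,r.as_matrix().round(3).tolist())"
```

```text
[ 0.091  0.305 -0.576  0.691  0.066  3.14 ] [0.43379155 0.1343931  0.08215812] [[0.996, 0.092, -0.007], [0.092, -0.994, 0.066], [-0.001, -0.066, -0.998]]
```

```bash
cat >> h.py <<'E'
def turn(yaw):
    t,r,s=tool(); c,sn=np.cos(yaw),np.sin(yaw)
    T=R.from_matrix(np.array([[c,sn,0],[sn,-c,0],[0,0,-1.]]))
    v=(r.inv()*T).as_rotvec()/(np.pi/2); print("turn",np.round(v,3).tolist(),"third",np.round(v/3,4).tolist())
E
python3 -c "
from h import *
turn(np.pi/2); go(.4318,.193,.1)"
```

```text
turn [-0.034, -0.031, -0.941] third [-0.0115, -0.0102, -0.3136]
go [0.034, -0.596, -0.139] yaw of tool x 0.0924 t 4.7
```

Request:
{"api": "drive_tool", "payload": {
  "targets": [
    [[0,0,-0.6],[0,0,0],0],
    [[0,0,-0.6],[-0.0115,-0.0102,-0.3136],0],
    [[0,0,-0.6],[-0.0115,-0.0102,-0.3136],0],
    [[0,0,-0.6],[-0.0115,-0.0102,-0.3136],0],
    [[0,0,-0.6],[-0.0115,-0.0102,-0.3136],0]
  ]
}}

```text
t: 5.1
tool_pos: [0.4347, 0.1307, 0.1428]
eef_rot: [-0.023, 0.956, 0.292, -0.001]
ft_force: [-0.1, -0.2, 0.0]
grip_width: -0.0002
gripper_force: 0.0
```

Request:
{"api": "drive_tool", "payload": {
  "targets": [
    [[0,0,0],[-0.0115,-0.0102,-0.3136],0],
    [[0,0,0],[-0.0115,-0.0102,-0.3136],0],
    [[0,0,0],[-0.0115,-0.0102,-0.3136],0],
    [[0,0,0],[-0.0115,-0.0102,-0.3136],0],
    [[0,0,0],[-0.0115,-0.0102,-0.3136],0]
  ]
}}

```text
t: 5.52
tool_pos: [0.4342, 0.1308, 0.1422]
eef_rot: [-0.012, 0.857, 0.516, -0.001]
ft_force: [-0.6, 0.7, -0.2]
grip_width: -0.0002
gripper_force: 0.0
```

Request:
{"api": "drive_tool", "payload": {
  "targets": [
    [[0,0,0],[-0.0115,-0.0102,-0.3136],0],
    [[0,0,0],[-0.0115,-0.0102,-0.3136],0],
    [[0,0,0],[-0.0115,-0.0102,-0.3136],0],
    [[0,0,0],[-0.0115,-0.0102,-0.3136],0],
    [[0,0,0],[-0.0115,-0.0102,-0.3136],0]
  ]
}}

```text
t: 5.93
tool_pos: [0.4341, 0.1308, 0.1422]
eef_rot: [-0.0, 0.706, 0.708, 0.0]
ft_force: [-0.1, 0.1, 0.6]
grip_width: 0.0
gripper_force: 0.0
```

```bash
python3 -c "
from h import *
turn(np.pi/2); go(.4318,.193,.1); print(tool()[0])
im,d,p=cam('wrist'); print(jars(cloud(p,d),[(.4267,.3351),(.5932,.3371),(.4316,.1918)]))
im,d,p=cam('top'); print(jars(cloud(p,d),[(.4267,.3351),(.5932,.3371),(.4316,.1918)]))
"
```

```text
turn [0.0, -0.0, 0.001] third [0.0, -0.0, 0.0004]
go [0.622, -0.022, 0.422] yaw of tool x 1.5728 t 5.9
[0.43413887 0.13076816 0.14217231]
[None, None, [0.4318, 0.1943, 0.024, 0.0799, 3715.0]]
[[0.4269, 0.3358, 0.024, 0.08, 238.0], [0.5931, 0.3376, 0.024, 0.0769, 232.0], None]
```

Request:
{"api": "drive_tool", "payload": {
  "targets": [
    [[0.63,-0.022,0.42],[0,0,0],0],
    [[0.63,-0.022,0.42],[0,0,0],0],
    [[0.63,-0.022,0.42],[0,0,0],0],
    [[0.63,-0.022,0.42],[0,0,0],0]
  ]
}}

```text
t: 6.37
tool_pos: [0.4311, 0.1943, 0.0992]
eef_rot: [-0.001, 0.708, 0.706, -0.001]
ft_force: [0.2, 0.0, 0.9]
grip_width: -0.0002
gripper_force: 0.0
```

Request:
{"api": "drive_tool", "payload": {
  "targets": [
    [[0,0,0.12],[0,0,0],0],
    [[0,0,0.18],[0,0,0],0],
    [[0,0,0.22],[0,0,0],0],
    [[0,0,0.25],[0,0,0],0],
    [[0,0,0.27],[0,0,0],0]
  ]
}}

```text
t: 6.78
tool_pos: [0.4322, 0.1932, 0.0733]
eef_rot: [0.0, 0.708, 0.707, -0.0]
ft_force: [-1.1, -1.5, 5.6]
grip_width: 0.0
gripper_force: 2.5
```

Request:
{"api": "drive_tool", "payload": {
  "targets": [
    [[0,0,0.02],[0,0,0],0],
    [[0,0,0.03],[0,0,0],0],
    [[0,0,0.035],[0,0,0],0],
    [[0,0,0.04],[0,0,0],0],
    [[0,0,0.04],[0,0,0],0]
  ]
}}

```text
t: 7.2
tool_pos: [0.4324, 0.1934, 0.07]
eef_rot: [0.0, 0.707, 0.707, 0.0]
ft_force: [-2.7, -4.6, 15.5]
grip_width: -0.0001
gripper_force: 7.8
```

Request:
{"api": "drive_tool", "payload": {
  "targets": [
    [[0,0,-0.3],[0,0,0],0],
    [[0,0,-0.9],[0,0,0],0.85],
    [[0,0,-0.9],[0,0,0],0.85],
    [[0,0,-0.9],[0,0,0],0.85],
    [[0,0,-0.9],[0,0,0],0.85]
  ]
}}

```text
t: 7.62
tool_pos: [0.4329, 0.1941, 0.16]
eef_rot: [0.0, 0.707, 0.707, 0.001]
ft_force: [0.8, 0.6, -0.6]
grip_width: 0.0483
gripper_force: 0.0
```

```bash
python3 -c "
from h import *
import time
t,r,s=tool();print(t,s['grip_width'])
im,d,p=cam('wrist'); j=jars(cloud(p,d),[(.432,.1934)]); print(j)
go(j[0][0],j[0][1],.021)
"
```

```text
[0.43293984 0.19406489 0.15999423] 0.048265710921307374
[[0.4319, 0.1948, 0.0239, 0.0705, 2374.0]]
go [0.01, -0.002, 1.379] yaw of tool x 1.5711 t 7.7
```

Request:
{"api": "drive_tool", "payload": {
  "targets": [
    [[0,0,0.1],[0,0,0],0.85],
    [[0,0,0.3],[0,0,0],0.85],
    [[0,0,0.6],[0,0,0],0.85],
    [[0,0,0.6],[0,0,0],0.85]
  ]
}}

```text
t: 8.0
tool_pos: [0.4281, 0.1926, 0.0941]
eef_rot: [-0.002, 0.707, 0.707, -0.004]
ft_force: [-1.3, -0.8, -0.3]
grip_width: 0.073
gripper_force: 0.0
```

Request:
{"api": "drive_tool", "payload": {
  "targets": [
    [[0,0,0.3],[0,0,0],0.85],
    [[0,0,0.6],[0,0,0],0.85],
    [[0,0,0.75],[0,0,0],0.85],
    [[0,0,0.78],[0,0,0],0.85],
    [[0,0,0.78],[0,0,0],0.85]
  ]
}}

```text
t: 8.42
tool_pos: [0.4309, 0.1934, 0.0205]
eef_rot: [-0.001, 0.707, 0.707, -0.001]
ft_force: [-0.2, -0.2, 0.9]
grip_width: 0.0723
gripper_force: 0.0
```

Request:
{"api": "drive_tool", "payload": {
  "targets": [
    [[0,0,0],[0,0,0],0.4],
    [[0,0,0],[0,0,0],0.4],
    [[0,0,0],[0,0,0],0.4],
    [[0,0,0],[0,0,0],0.4],
    [[0,0,0],[0,0,0],0.4]
  ]
}}

```text
t: 8.83
tool_pos: [0.4327, 0.194, 0.0226]
eef_rot: [0.0, 0.707, 0.707, 0.001]
ft_force: [-2.5, 0.5, 6.0]
grip_width: 0.0486
gripper_force: 61.2
```

Request:
{"api": "drive_tool", "payload": {
  "targets": [
    [[0,0,-0.2],[0,0,0],0.4],
    [[0,0,-0.5],[0,0,0],0.4],
    [[0,0,-0.9],[0,0,0],0.4],
    [[0,0,-1],[0,0,0],0.4]
  ]
}}

```text
t: 9.17
tool_pos: [0.4346, 0.1945, 0.1268]
eef_rot: [0.002, 0.707, 0.707, 0.003]
ft_force: [1.7, 1.2, -1.1]
grip_width: 0.0486
gripper_force: 62.5
```

Request:
{"api": "drive_tool", "payload": {
  "targets": [
    [[-0.2,0.1,-0.3],[0,0,0],0.4],
    [[-0.5,0.22,-0.3],[0,0,0],0.4],
    [[-0.84,0.359,-0.3],[0,0,0],0.4],
    [[-0.84,0.359,-0.3],[0,0,0],0.4]
  ]
}}

```text
t: 9.5
tool_pos: [0.4711, 0.1053, 0.153]
eef_rot: [0.002, 0.708, 0.706, 0.001]
ft_force: [-1.1, -0.3, -1.9]
grip_width: 0.0488
gripper_force: 62.7
```

Request:
{"api": "drive_tool", "payload": {
  "targets": [
    [[-0.3,0.15,0],[0,0,0],0.4],
    [[-0.6,0.25,0],[0,0,0],0.4],
    [[-0.84,0.359,0],[0,0,0],0.4],
    [[-0.84,0.359,0],[0,0,0],0.4]
  ]
}}

```text
t: 9.83
tool_pos: [0.5063, 0.0219, 0.1522]
eef_rot: [0.002, 0.708, 0.706, 0.001]
ft_force: [-0.4, -0.2, -1.5]
grip_width: 0.0488
gripper_force: 62.8
```

```bash
cat >> h.py <<'E'
def tray(C,im):
    b,g,r=[im[...,i].astype(int) for i in range(3)]; X,Y,Z=C[...,0],C[...,1],C[...,2]
    m=(Z>.08)&(Z<.097)&(r>b+50)&(r-g>50)&(X>.35)&(X<.65)&(Y>-.2)&(Y<.15); k=None
    if m.sum()>8: k=rect(C[m][:,:2]); print("tab",np.round(np.r_[k[0],k[1],k[2]],4),int(m.sum()))
    m=(b>r+30)&(Z>.01)&(Z<.022)&(X>.36)&(X<.64)&(Y>-.13)&(Y<.12); q=rect(C[m][:,:2]); print("rim",np.round(np.r_[q[0],q[1],q[2]],4),int(m.sum()))
    return k,q
E
cat > tr.py <<'E'
from h import *
t,r,s=tool();print(t.round(4),s['grip_width'],s['gripper_force'],s['t'])
for n in ['wrist','top']:
    im,d,p=cam(n); print(n)
    try: tray(cloud(p,d),im)
    except Exception as e: print(e)
    if n=='wrist': cv2.imwrite('pics/wt.png',im)
E
python3 tr.py
```

```text
[0.5063 0.0219 0.1522] 0.04882969879451703 62.75066614151001 9.8333
wrist
tab [ 5.74500e-01 -3.80000e-03  8.86000e-02  2.38600e-01  3.88532e+01] 1041
rim [4.9590e-01 4.5000e-03 1.6490e-01 1.2700e-01 4.6334e+00] 2309
top
rim [ 4.83400e-01 -1.03200e-01  2.11000e-02  1.28300e-01  8.47641e+01] 72
```

View pics/wt.png

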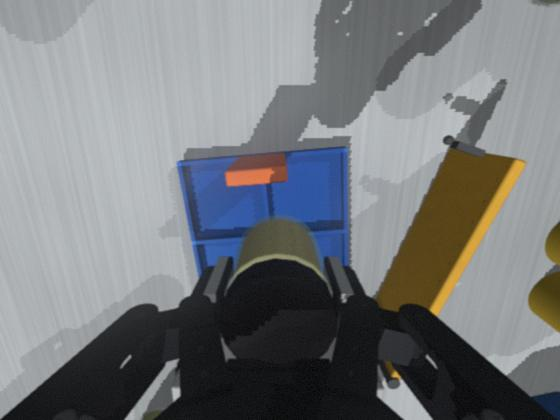

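```bash
python3 - <<'E'
from h import *
im,d,p=cam("wrist"); C=cloud(p,d); X,Y,Z=C[...,0],C[...,1],C[...,2]
b,g,r=[im[...,i].astype(int) for i in range(3)]
m=(Z>.08)&(Z<.1)&(r>b+50)&(X>.44)&(X<.55)&(Y>.0)&(Y<.1); k=rect(C[m][:,:2]); print("tab",k,m.sum())
print("wrist cam pos",world(p,0,0,0.), "rgb tab",)
print(proj(p,[[.49,.059,.09],[.5404,-.058,.015],[.4607,-.0647,.015]]))
E
```

```text
tab ((0.4910021722316742, 0.06173992156982422), (0.044008079916238785, 0.011872546747326851), 5.066007137298584) 993
wrist cam pos [0.5049922  0.10501173 0.29488276] rgb tab
[[257.48622713 184.1832376 ]
 [310.7780538  273.97203842]
 [238.09970083 279.42747462]]
```

The wrist view shows jar3 firmly held at (275,270) and the tray below it, unmoved: tab at (255,170), rim corners at (180,162) and (347,150). Next I lower it into the far +y pocket.

Request:
{"api": "drive_tool", "payload": {
  "targets": [
    [[-0.3,0.15,0],[0,0,0],0.4],
    [[-0.6,0.25,0],[0,0,0],0.4],
    [[-0.8,0.34,0],[0,0,0],0.4],
    [[-0.8,0.34,0],[0,0,0],0.4],
    [[-0.8,0.34,0],[0,0,0],0.4]
  ]
}}

```text
t: 10.4
tool_pos: [0.5378, -0.0539, 0.1511]
eef_rot: [-0.0, 0.707, 0.707, 0.0]
ft_force: [-0.5, 0.5, -2.0]
grip_width: 0.0488
gripper_force: 62.8
```

Request:
{"api": "drive_tool", "payload": {
  "targets": [
    [[0,0,0.2],[0,0,0],0.4],
    [[0,0,0.5],[0,0,0],0.4],
    [[0,0,0.85],[0,0,0],0.4],
    [[0,0,0.95],[0,0,0],0.4],
    [[0,0,0.95],[0,0,0],0.4]
  ]
}}

```text
t: 10.82
tool_pos: [0.535, -0.0523, 0.0539]
eef_rot: [-0.003, 0.706, 0.708, -0.001]
ft_force: [-0.5, -0.0, -1.0]
grip_width: 0.0486
gripper_force: 62.8
```

```bash
python3 -c "
from h import *
t,r,s=tool();print(t,s['grip_width'],s['ft_force']); go(.5404,-.058,.0275)"
```

```text
[ 0.53504181 -0.05228509  0.05387709] 0.04857376801584666 [-0.48084356 -0.00832988 -1.00091773]
go [-0.058, 0.055, 0.263] yaw of tool x 1.5727 t 10.8
```

Request:
{"api": "drive_tool", "payload": {
  "targets": [
    [[0,0,0],[0,0,0],0.4],
    [[0,0,0],[0,0,0],0.4],
    [[0,0,0.1],[0,0,0],0.4],
    [[0,0,0.18],[0,0,0],0.4],
    [[0,0,0.2],[0,0,0],0.4]
  ]
}}

```text
t: 11.23
tool_pos: [0.5375, -0.0541, 0.0352]
eef_rot: [-0.0, 0.707, 0.707, -0.0]
ft_force: [-1.2, 0.0, -1.4]
grip_width: 0.0488
gripper_force: 62.8
```

Request:
{"api": "drive_tool", "payload": {
  "targets": [
    [[0,0,0.03],[0,0,0],0.4],
    [[0,0,0.045],[0,0,0],0.4],
    [[0,0,0.055],[0,0,0],0.4],
    [[0,0,0.055],[0,0,0],0.4]
  ]
}}

```text
t: 11.57
tool_pos: [0.5378, -0.0543, 0.0303]
eef_rot: [-0.0, 0.707, 0.707, -0.0]
ft_force: [-0.6, 0.4, -2.0]
grip_width: 0.0486
gripper_force: 62.8
```

Request:
{"api": "drive_tool", "payload": {
  "targets": [
    [[0,0,0.015],[0,0,0],0.4],
    [[0,0,0.03],[0,0,0],0.4],
    [[0,0,0.035],[0,0,0],0.4],
    [[0,0,0.035],[0,0,0],0.4]
  ]
}}

```text
t: 11.9
tool_pos: [0.5378, -0.0542, 0.0269]
eef_rot: [-0.0, 0.707, 0.707, -0.0]
ft_force: [-0.6, -0.4, -1.9]
grip_width: 0.0487
gripper_force: 62.8
```

Request:
{"api": "drive_tool", "payload": {
  "targets": [
    [[0,0,0],[0,0,0],0.75],
    [[0,0,0],[0,0,0],0.75],
    [[0,0,0],[0,0,0],0.75],
    [[0,0,-0.1],[0,0,0],0.75],
    [[0,0,-0.3],[0,0,0],0.75]
  ]
}}

```text
t: 12.32
tool_pos: [0.5363, -0.0539, 0.0561]
eef_rot: [-0.002, 0.707, 0.707, -0.001]
ft_force: [-0.4, -0.7, 0.1]
grip_width: 0.064
gripper_force: 0.0
```

Request:
{"api": "drive_tool", "payload": {
  "targets": [
    [[0,0,-0.4],[0,0,0],0.75],
    [[0,0,-0.8],[0,0,0],0.75],
    [[0,0,-1],[0,0,0],0.75],
    [[0,0,-1],[0,0,0],0.75]
  ]
}}

```text
t: 12.65
tool_pos: [0.541, -0.0549, 0.1629]
eef_rot: [0.004, 0.707, 0.707, 0.002]
ft_force: [0.8, -0.3, 0.8]
grip_width: 0.0643
gripper_force: 0.0
```

```bash
python3 -c "
from h import *
t,r,s=tool();print(t)
im,d,p=cam('wrist'); cv2.imwrite('pics/w3.png',im); print(jars(cloud(p,d),[(.5378,-.0543)]))
im,d,p=cam('top'); print(jars(cloud(p,d),[(.5378,-.0543),(.5932,.3371),(.427,.336)]))
go(.427,.336,.16)"
```

```text
[ 0.54096014 -0.05493054  0.16294813]
[[0.5386, -0.0536, 0.024, 0.0745, 2441.0]]
[None, [0.5921, 0.3373, 0.0242, 0.0771, 231.0], [0.4269, 0.3356, 0.024, 0.08, 237.0]]
go [3.904, -1.114, -0.019] yaw of tool x 1.5712 t 12.8
```

Request:
{"api": "drive_tool", "payload": {
  "targets": [
    [[0.976,-0.28,0],[0,0,0],0],
    [[0.976,-0.28,0],[0,0,0],0],
    [[0.976,-0.28,0],[0,0,0],0],
    [[0.976,-0.28,0],[0,0,0],0]
  ]
}}

```text
t: 13.08
tool_pos: [0.5073, 0.0466, 0.156]
eef_rot: [-0.002, 0.706, 0.708, -0.001]
ft_force: [0.0, 0.5, 0.4]
grip_width: 0.0157
gripper_force: 0.0
```

Request:
{"api": "drive_tool", "payload": {
  "targets": [
    [[0.976,-0.28,0],[0,0,0],0],
    [[0.976,-0.28,0],[0,0,0],0],
    [[0.976,-0.28,0],[0,0,0],0],
    [[0.976,-0.28,0],[0,0,0],0]
  ]
}}

```text
t: 13.42
tool_pos: [0.4799, 0.1436, 0.1562]
eef_rot: [-0.001, 0.706, 0.708, -0.001]
ft_force: [-0.1, -0.6, 1.1]
grip_width: 0.0003
gripper_force: 0.0
```

Request:
{"api": "drive_tool", "payload": {
  "targets": [
    [[0.976,-0.28,0],[0,0,0],0],
    [[0.976,-0.28,0],[0,0,0],0],
    [[0.976,-0.28,0],[0,0,0],0],
    [[0.976,-0.28,0],[0,0,0],0]
  ]
}}

```text
t: 13.75
tool_pos: [0.4525, 0.2408, 0.1563]
eef_rot: [-0.001, 0.706, 0.708, -0.0]
ft_force: [-0.9, -0.6, 0.6]
grip_width: -0.0
gripper_force: 0.0
```

Request:
{"api": "drive_tool", "payload": {
  "targets": [
    [[0.976,-0.28,0],[0,0,0],0],
    [[0.976,-0.28,0],[0,0,0],0],
    [[0.976,-0.28,0],[0,0,0],0],
    [[0.976,-0.28,0],[0,0,0],0],
    [[0.976,-0.28,0],[0,0,0],0]
  ]
}}

```text
t: 14.17
tool_pos: [0.4257, 0.3357, 0.1563]
eef_rot: [-0.0, 0.707, 0.708, -0.001]
ft_force: [-0.0, -0.6, 0.0]
grip_width: -0.0001
gripper_force: 0.0
```

```bash
python3 -c "
from h import *
t,r,s=tool();print(t,s['joint_positions'])
im,d,p=cam('wrist'); print(jars(cloud(p,d),[(.427,.336)]))
go(.427,.336,.09);turn(np.pi/2)"
```

```text
[0.42571671 0.33566679 0.15626842] [ 5.33015483e-01  3.77289605e-01 -2.33772388e-01  9.61243056e-01
 -3.64089659e-04  2.10225729e+00]
[[0.428, 0.3389, 0.024, 0.0795, 2694.0]]
go [0.011, 0.011, 0.664] yaw of tool x 1.5711 t 14.2
turn [-0.001, 0.001, 0.0] third [-0.0002, 0.0002, 0.0001]
```

Request:
{"api": "drive_tool", "payload": {
  "targets": [
    [[0.015,0.015,0.3],[0,0,0],0],
    [[0.015,0.015,0.6],[0,0,0],0],
    [[0.015,0.015,0.66],[0,0,0],0],
    [[0.015,0.015,0.66],[0,0,0],0]
  ]
}}

```text
t: 14.55
tool_pos: [0.4262, 0.3353, 0.0893]
eef_rot: [-0.001, 0.708, 0.707, -0.002]
ft_force: [0.3, -0.0, 0.2]
grip_width: -0.0003
gripper_force: 0.0
```

Request:
{"api": "drive_tool", "payload": {
  "targets": [
    [[0,0,0.05],[0,0,0],0],
    [[0,0,0.1],[0,0,0],0],
    [[0,0,0.14],[0,0,0],0],
    [[0,0,0.17],[0,0,0],0],
    [[0,0,0.17],[0,0,0],0]
  ]
}}

```text
t: 14.97
tool_pos: [0.4279, 0.3378, 0.0744]
eef_rot: [0.0, 0.707, 0.707, 0.001]
ft_force: [0.5, -0.3, -0.4]
grip_width: 0.0002
gripper_force: 0.0
```

Request:
{"api": "drive_tool", "payload": {
  "targets": [
    [[0,0,0.02],[0,0,0],0],
    [[0,0,0.03],[0,0,0],0],
    [[0,0,0.035],[0,0,0],0],
    [[0,0,0.04],[0,0,0],0],
    [[0,0,0.04],[0,0,0],0]
  ]
}}

```text
t: 15.38
tool_pos: [0.4276, 0.3378, 0.0703]
eef_rot: [-0.0, 0.707, 0.707, 0.0]
ft_force: [1.8, 0.8, 4.8]
grip_width: -0.0002
gripper_force: 2.3
```

Request:
{"api": "drive_tool", "payload": {
  "targets": [
    [[0,0,0.01],[0,0,0],0],
    [[0,0,0.02],[0,0,0],0],
    [[0,0,0.02],[0,0,0],0]
  ]
}}

```text
t: 15.63
tool_pos: [0.4279, 0.3379, 0.0698]
eef_rot: [0.0, 0.707, 0.707, 0.001]
ft_force: [-3.1, -3.0, 24.7]
grip_width: -0.0001
gripper_force: 11.9
```

Request:
{"api": "drive_tool", "payload": {
  "targets": [
    [[0,0,-0.3],[0,0,0],0],
    [[0,0,-0.9],[0,0,0],0.85],
    [[0,0,-0.9],[0,0,0],0.85],
    [[0,0,-0.9],[0,0,0],0.85],
    [[0,0,-0.9],[0,0,0],0.85]
  ]
}}

```text
t: 16.05
tool_pos: [0.4273, 0.3379, 0.1587]
eef_rot: [-0.0, 0.707, 0.707, 0.001]
ft_force: [-0.1, -0.2, -0.4]
grip_width: 0.0483
gripper_force: 0.0
```

```bash
python3 -c "
from h import *
t,r,s=tool();print(t,s['ft_force'])
im,d,p=cam('wrist'); j=jars(cloud(p,d),[(.427,.336)]); print(j)
go(j[0][0],j[0][1],.021);turn(np.pi/2)"
```

```text
[0.42734109 0.33785664 0.15871787] [-0.11371423 -0.24816875 -0.41554652]
[[0.4278, 0.3388, 0.0241, 0.0705, 2392.0]]
go [0.014, 0.013, 1.365] yaw of tool x 1.5713 t 16.1
turn [-0.001, 0.0, 0.0] third [-0.0003, 0.0, 0.0001]
```

Request:
{"api": "drive_tool", "payload": {
  "targets": [
    [[0,0,0.1],[0,0,0],0.85],
    [[0,0,0.3],[0,0,0],0.85],
    [[0,0,0.6],[0,0,0],0.85],
    [[0,0,0.6],[0,0,0],0.85]
  ]
}}

```text
t: 16.43
tool_pos: [0.4233, 0.3352, 0.0919]
eef_rot: [-0.001, 0.707, 0.707, -0.005]
ft_force: [-1.8, -1.7, -1.0]
grip_width: 0.0726
gripper_force: 0.0
```

Request:
{"api": "drive_tool", "payload": {
  "targets": [
    [[0,0,0.3],[0,0,0],0.85],
    [[0,0,0.6],[0,0,0],0.85],
    [[0,0,0.74],[0,0,0],0.85],
    [[0,0,0.77],[0,0,0],0.85],
    [[0,0,0.77],[0,0,0],0.85]
  ]
}}

```text
t: 16.85
tool_pos: [0.4262, 0.337, 0.0201]
eef_rot: [-0.001, 0.707, 0.707, -0.002]
ft_force: [-0.4, -0.5, 0.5]
grip_width: 0.0724
gripper_force: 0.0
```

Request:
{"api": "drive_tool", "payload": {
  "targets": [
    [[0,0,0],[0,0,0],0.4],
    [[0,0,0],[0,0,0],0.4],
    [[0,0,0],[0,0,0],0.4],
    [[0,0,0],[0,0,0],0.4],
    [[0,0,0],[0,0,0],0.4]
  ]
}}

```text
t: 17.27
tool_pos: [0.4281, 0.3381, 0.0227]
eef_rot: [0.0, 0.707, 0.707, 0.001]
ft_force: [-1.0, -0.6, 6.7]
grip_width: 0.0488
gripper_force: 61.8
```

Request:
{"api": "drive_tool", "payload": {
  "targets": [
    [[0,0,-0.2],[0,0,0],0.4],
    [[0,0,-0.5],[0,0,0],0.4],
    [[0,0,-0.9],[0,0,0],0.4],
    [[0,0,-1],[0,0,0],0.4]
  ]
}}

```text
t: 17.6
tool_pos: [0.4298, 0.3392, 0.1271]
eef_rot: [0.001, 0.707, 0.707, 0.004]
ft_force: [2.1, 0.7, -0.9]
grip_width: 0.0484
gripper_force: 62.4
```

```bash
python3 tr.py; python3 -c "
from h import *
go(.4607,-.063,.153)"
```

```text
[0.4298 0.3392 0.1271] 0.04837999257697832 62.41282939910889 17.6
wrist
rim [0. 0. 0. 0. 0.] 0
top
tab [0.4902 0.0593 0.0429 0.0111 4.1022] 64
rim [ 0.4965 -0.0198  0.1641  0.1698  4.5213] 477
go [-4.018, 0.314, -0.299] yaw of tool x 1.5712 t 17.7
```

Request:
{"api": "drive_tool", "payload": {
  "targets": [
    [[0,0,-0.3],[0,0,0],0.4],
    [[-0.3,0,-0.3],[0,0,0],0.4],
    [[-0.6,0.05,-0.3],[0,0,0],0.4],
    [[-0.95,0.078,-0.3],[0,0,0],0.4]
  ]
}}

```text
t: 18.03
tool_pos: [0.4348, 0.2422, 0.1502]
eef_rot: [-0.0, 0.706, 0.708, -0.0]
ft_force: [1.5, -1.2, -1.6]
grip_width: 0.0487
gripper_force: 62.7
```

Request:
{"api": "drive_tool", "payload": {
  "targets": [
    [[-0.3,0.025,0],[0,0,0],0.4],
    [[-0.6,0.05,0],[0,0,0],0.4],
    [[-0.98,0.078,0],[0,0,0],0.4],
    [[-0.98,0.078,0],[0,0,0],0.4]
  ]
}}

```text
t: 18.37
tool_pos: [0.4424, 0.1394, 0.1498]
eef_rot: [0.0, 0.709, 0.706, -0.002]
ft_force: [1.0, 1.2, -1.4]
grip_width: 0.0485
gripper_force: 62.7
```

Request:
{"api": "drive_tool", "payload": {
  "targets": [
    [[-0.3,0.025,0],[0,0,0],0.4],
    [[-0.6,0.05,0],[0,0,0],0.4],
    [[-0.98,0.078,0],[0,0,0],0.4],
    [[-0.98,0.078,0],[0,0,0],0.4]
  ]
}}

```text
t: 18.7
tool_pos: [0.4508, 0.0416, 0.15]
eef_rot: [0.0, 0.709, 0.706, -0.001]
ft_force: [0.5, 0.5, -1.6]
grip_width: 0.0485
gripper_force: 62.7
```

Request:
{"api": "drive_tool", "payload": {
  "targets": [
    [[-0.3,0.025,0],[0,0,0],0.4],
    [[-0.6,0.05,0],[0,0,0],0.4],
    [[-0.98,0.078,0],[0,0,0],0.4],
    [[-0.98,0.078,0],[0,0,0],0.4],
    [[-0.98,0.078,0],[0,0,0],0.4]
  ]
}}

```text
t: 19.12
tool_pos: [0.458, -0.0529, 0.1499]
eef_rot: [-0.001, 0.708, 0.706, -0.0]
ft_force: [0.7, 1.0, -1.4]
grip_width: 0.0485
gripper_force: 62.7
```

```bash
python3 tr.py; python3 -c "
from h import *
go(.460,-.063,.0275);turn(np.pi/2)
im,d,p=cam('wrist'); print(jars(cloud(p,d),[(.5378,-.0543)],rad=.03))"
```

```text
[ 0.458  -0.0529  0.1499] 0.048450804741581276 62.66360521316528 19.1167
wrist
tab [ 5.8000e-01 -3.6000e-03  9.8700e-02  2.4310e-01  3.8024e+01] 1308
rim [ 0.4981 -0.0171  0.1647  0.1704  4.6399] 4160
top
tab [0.4914 0.0602 0.0399 0.0081 4.6083] 43
rim [ 0.4966 -0.0198  0.1641  0.1697  4.4506] 315
go [-0.122, 0.024, 1.226] yaw of tool x 1.5706 t 19.2
turn [-0.001, -0.001, -0.0] third [-0.0004, -0.0002, -0.0]
[[0.5384, -0.0535, 0.0241, 0.0744, 2784.0]]
```

Request:
{"api": "drive_tool", "payload": {
  "targets": [
    [[-0.11,0.01,0.2],[0,0,0],0.4],
    [[-0.11,0.01,0.5],[0,0,0],0.4],
    [[-0.11,0.01,0.85],[0,0,0],0.4],
    [[-0.11,0.01,0.95],[0,0,0],0.4],
    [[-0.11,0.01,0.95],[0,0,0],0.4]
  ]
}}

```text
t: 19.68
tool_pos: [0.457, -0.0604, 0.0533]
eef_rot: [-0.003, 0.706, 0.708, -0.001]
ft_force: [-0.9, 1.6, -0.8]
grip_width: 0.0484
gripper_force: 62.8
```

Request:
{"api": "drive_tool", "payload": {
  "targets": [
    [[0,0,0.05],[0,0,0],0.4],
    [[0,0,0.12],[0,0,0],0.4],
    [[0,0,0.19],[0,0,0],0.4],
    [[0,0,0.23],[0,0,0],0.4],
    [[0,0,0.23],[0,0,0],0.4]
  ]
}}

```text
t: 20.1
tool_pos: [0.4593, -0.0622, 0.0325]
eef_rot: [-0.0, 0.707, 0.707, -0.0]
ft_force: [-0.3, 0.0, -1.9]
grip_width: 0.0485
gripper_force: 62.8
```

Request:
{"api": "drive_tool", "payload": {
  "targets": [
    [[0,0,0.015],[0,0,0],0.4],
    [[0,0,0.03],[0,0,0],0.4],
    [[0,0,0.03],[0,0,0],0.4]
  ]
}}

```text
t: 20.35
tool_pos: [0.4597, -0.0624, 0.03]
eef_rot: [0.0, 0.707, 0.707, 0.0]
ft_force: [-0.7, 0.9, -1.9]
grip_width: 0.0488
gripper_force: 62.8
```

Request:
{"api": "drive_tool", "payload": {
  "targets": [
    [[0,0,0.015],[0,0,0],0.4],
    [[0,0,0.03],[0,0,0],0.4],
    [[0,0,0.032],[0,0,0],0.4],
    [[0,0,0.032],[0,0,0],0.4]
  ]
}}

```text
t: 20.68
tool_pos: [0.4596, -0.0624, 0.0268]
eef_rot: [-0.0, 0.707, 0.707, -0.0]
ft_force: [0.2, -0.4, -1.8]
grip_width: 0.0486
gripper_force: 62.8
```

Request:
{"api": "drive_tool", "payload": {
  "targets": [
    [[0,0,0],[0,0,0],0.68],
    [[0,0,0],[0,0,0],0.68],
    [[0,0,0],[0,0,0],0.68],
    [[0,0,-0.1],[0,0,0],0.68],
    [[0,0,-0.3],[0,0,0],0.68]
  ]
}}

```text
t: 21.1
tool_pos: [0.458, -0.062, 0.0557]
eef_rot: [-0.002, 0.707, 0.707, -0.001]
ft_force: [-0.3, -0.4, -0.0]
grip_width: 0.058
gripper_force: 0.0
```

Request:
{"api": "drive_tool", "payload": {
  "targets": [
    [[0,0,-0.4],[0,0,0],0.68],
    [[0,0,-0.8],[0,0,0],0.68],
    [[0,0,-1],[0,0,0],0.68],
    [[0,0,-1],[0,0,0],0.68]
  ]
}}

```text
t: 21.43
tool_pos: [0.4625, -0.0632, 0.1614]
eef_rot: [0.003, 0.707, 0.707, 0.002]
ft_force: [1.0, 0.1, 0.8]
grip_width: 0.0579
gripper_force: 0.0
```

```bash
python3 -c "
from h import *
t,r,s=tool();print(t)
im,d,p=cam('wrist'); print(jars(cloud(p,d),[(.5378,-.0543),(.46,-.062)],rad=.035))
im,d,p=cam('top'); print(jars(cloud(p,d),[(.5378,-.0543),(.46,-.062),(.5932,.3371)],rad=.035))
go(.5928,.338,.16)"
```

```text
[ 0.46245987 -0.06319294  0.16138834]
[[0.5386, -0.0535, 0.0242, 0.0744, 2603.0], [0.4604, -0.0616, 0.024, 0.0745, 2479.0]]
[[0.5372, -0.0555, 0.0234, 0.0751, 165.0], None, [0.5925, 0.3368, 0.0241, 0.0774, 234.0]]
go [4.005, 1.328, -0.025] yaw of tool x 1.5712 t 21.5
```

Request:
{"api": "drive_tool", "payload": {
  "targets": [
    [[1,0.335,0],[0,0,0],0],
    [[1,0.335,0],[0,0,0],0],
    [[1,0.335,0],[0,0,0],0],
    [[1,0.335,0],[0,0,0],0]
  ]
}}

```text
t: 21.87
tool_pos: [0.4931, 0.0411, 0.1552]
eef_rot: [-0.001, 0.706, 0.708, -0.0]
ft_force: [-0.8, 0.4, 0.0]
grip_width: 0.0102
gripper_force: 0.0
```

Request:
{"api": "drive_tool", "payload": {
  "targets": [
    [[1,0.335,0],[0,0,0],0],
    [[1,0.335,0],[0,0,0],0],
    [[1,0.335,0],[0,0,0],0],
    [[1,0.335,0],[0,0,0],0]
  ]
}}

```text
t: 22.2
tool_pos: [0.5267, 0.1408, 0.1551]
eef_rot: [-0.001, 0.706, 0.708, -0.0]
ft_force: [-1.4, -1.8, -0.4]
grip_width: 0.0002
gripper_force: 0.0
```

Request:
{"api": "drive_tool", "payload": {
  "targets": [
    [[1,0.335,0],[0,0,0],0],
    [[1,0.335,0],[0,0,0],0],
    [[1,0.335,0],[0,0,0],0],
    [[1,0.335,0],[0,0,0],0]
  ]
}}

```text
t: 22.53
tool_pos: [0.5602, 0.2404, 0.155]
eef_rot: [-0.001, 0.706, 0.708, -0.0]
ft_force: [-1.0, -1.3, -0.9]
grip_width: -0.0001
gripper_force: 0.0
```

Request:
{"api": "drive_tool", "payload": {
  "targets": [
    [[1,0.335,0],[0,0,0],0],
    [[1,0.335,0],[0,0,0],0],
    [[1,0.335,0],[0,0,0],0],
    [[1,0.335,0],[0,0,0],0],
    [[1,0.335,0],[0,0,0],0]
  ]
}}

```text
t: 22.95
tool_pos: [0.5929, 0.337, 0.1549]
eef_rot: [-0.0, 0.707, 0.708, -0.001]
ft_force: [-0.1, -0.1, 0.4]
grip_width: -0.0006
gripper_force: 0.0
```

```bash
python3 -c "
from h import *
t,r,s=tool();print(t)
im,d,p=cam('wrist'); print(jars(cloud(p,d),[(.5928,.338)]))
im,d,p=cam('top'); print(jars(cloud(p,d),[(.5378,-.0543),(.46,-.062)],rad=.035))
go(.5928,.338,.09);turn(np.pi/2)"; python3 tr.py
```

```text
[0.5928518  0.33696225 0.15491855]
[[0.5938, 0.3403, 0.024, 0.0765, 2668.0]]
[[0.5372, -0.0562, 0.0239, 0.0752, 224.0], [0.4593, -0.064, 0.0239, 0.0753, 224.0]]
go [0.023, 0.001, 0.658] yaw of tool x 1.5702 t 23.1
turn [-0.001, 0.001, -0.0] third [-0.0005, 0.0003, -0.0001]
[0.5929 0.3358 0.1558] 0.0005739835918711895 0.0 23.05
wrist
rim [0. 0. 0. 0. 0.] 0
top
tab [0.4903 0.0592 0.0429 0.0111 4.6961] 64
rim [ 0.4966 -0.02    0.1642  0.17    4.5167] 463
```

Request:
{"api": "drive_tool", "payload": {
  "targets": [
    [[0.025,0.005,0.3],[0,0,0],0],
    [[0.025,0.005,0.6],[0,0,0],0],
    [[0.025,0.005,0.66],[0,0,0],0],
    [[0.025,0.005,0.66],[0,0,0],0]
  ]
}}

```text
t: 23.48
tool_pos: [0.5923, 0.3384, 0.0889]
eef_rot: [-0.001, 0.707, 0.707, -0.002]
ft_force: [-0.1, 0.5, -0.4]
grip_width: 0.0001
gripper_force: 0.0
```

Request:
{"api": "drive_tool", "payload": {
  "targets": [
    [[0,0,0.05],[0,0,0],0],
    [[0,0,0.1],[0,0,0],0],
    [[0,0,0.14],[0,0,0],0],
    [[0,0,0.16],[0,0,0],0],
    [[0,0,0.16],[0,0,0],0]
  ]
}}

```text
t: 23.9
tool_pos: [0.5943, 0.3403, 0.0752]
eef_rot: [0.0, 0.707, 0.707, 0.0]
ft_force: [0.1, 0.3, -0.3]
grip_width: -0.0001
gripper_force: 0.0
```

Request:
{"api": "drive_tool", "payload": {
  "targets": [
    [[0,0,0.02],[0,0,0],0],
    [[0,0,0.03],[0,0,0],0],
    [[0,0,0.04],[0,0,0],0],
    [[0,0,0.05],[0,0,0],0],
    [[0,0,0.05],[0,0,0],0]
  ]
}}

```text
t: 24.32
tool_pos: [0.5943, 0.3403, 0.0701]
eef_rot: [0.0, 0.707, 0.707, 0.0]
ft_force: [-0.5, -0.2, 4.6]
grip_width: 0.0002
gripper_force: 2.5
```

Request:
{"api": "drive_tool", "payload": {
  "targets": [
    [[0,0,0.01],[0,0,0],0],
    [[0,0,0.02],[0,0,0],0],
    [[0,0,0.02],[0,0,0],0]
  ]
}}

```text
t: 24.57
tool_pos: [0.5946, 0.3404, 0.0699]
eef_rot: [0.0, 0.707, 0.707, 0.001]
ft_force: [-4.7, -2.6, 19.9]
grip_width: -0.0
gripper_force: 9.9
```

Request:
{"api": "drive_tool", "payload": {
  "targets": [
    [[0,0,-0.3],[0,0,0],0],
    [[0,0,-0.9],[0,0,0],0.85],
    [[0,0,-0.9],[0,0,0],0.85],
    [[0,0,-0.9],[0,0,0],0.85],
    [[0,0,-0.9],[0,0,0],0.85]
  ]
}}

```text
t: 24.98
tool_pos: [0.5945, 0.3405, 0.1588]
eef_rot: [0.0, 0.707, 0.707, 0.001]
ft_force: [-1.1, -0.0, -0.6]
grip_width: 0.0484
gripper_force: 0.0
```

```bash
python3 -c "
from h import *
t,r,s=tool();print(t,s['ft_force'])
im,d,p=cam('wrist'); j=jars(cloud(p,d),[(.5928,.338)]); print(j)
go(j[0][0],j[0][1]-.001,.0215);turn(np.pi/2)"
```

```text
[0.59452355 0.34051874 0.15878997] [-1.09021361 -0.02760535 -0.59320249]
[[0.594, 0.3404, 0.024, 0.0705, 2394.0]]
go [-0.007, 0.004, 1.358] yaw of tool x 1.5712 t 25.0
turn [-0.0, 0.0, 0.0] third [-0.0002, 0.0, 0.0001]
```

Request:
{"api": "drive_tool", "payload": {
  "targets": [
    [[-0.01,0,0.1],[0,0,0],0.85],
    [[-0.01,0,0.3],[0,0,0],0.85],
    [[-0.01,0,0.6],[0,0,0],0.85],
    [[-0.01,0,0.6],[0,0,0],0.85]
  ]
}}

```text
t: 25.37
tool_pos: [0.5897, 0.3372, 0.0902]
eef_rot: [-0.002, 0.707, 0.707, -0.005]
ft_force: [-1.0, -1.0, -1.3]
grip_width: 0.0728
gripper_force: 0.0
```

Request:
{"api": "drive_tool", "payload": {
  "targets": [
    [[0,0,0.3],[0,0,0],0.85],
    [[0,0,0.6],[0,0,0],0.85],
    [[0,0,0.74],[0,0,0],0.85],
    [[0,0,0.77],[0,0,0],0.85],
    [[0,0,0.77],[0,0,0],0.85]
  ]
}}

```text
t: 25.78
tool_pos: [0.5928, 0.3386, 0.0196]
eef_rot: [-0.001, 0.707, 0.707, -0.001]
ft_force: [0.5, -0.2, 0.1]
grip_width: 0.0724
gripper_force: 0.0
```

Request:
{"api": "drive_tool", "payload": {
  "targets": [
    [[0,0,0],[0,0,0],0.4],
    [[0,0,0],[0,0,0],0.4],
    [[0,0,0],[0,0,0],0.4],
    [[0,0,0],[0,0,0],0.4],
    [[0,0,0],[0,0,0],0.4]
  ]
}}

```text
t: 26.2
tool_pos: [0.5951, 0.3397, 0.0228]
eef_rot: [0.0, 0.707, 0.707, 0.001]
ft_force: [-0.0, 0.6, 6.3]
grip_width: 0.0487
gripper_force: 62.3
```

Request:
{"api": "drive_tool", "payload": {
  "targets": [
    [[0,0,-0.2],[0,0,0],0.4],
    [[0,0,-0.5],[0,0,0],0.4],
    [[0,0,-0.9],[0,0,0],0.4],
    [[0,0,-1],[0,0,0],0.4],
    [[0,0,-1],[0,0,0],0.4]
  ]
}}

```text
t: 26.62
tool_pos: [0.5965, 0.3403, 0.1257]
eef_rot: [0.001, 0.707, 0.707, 0.004]
ft_force: [0.7, 0.4, -1.9]
grip_width: 0.0485
gripper_force: 62.4
```

```bash
python3 tr.py; python3 -c "
from h import *
go(.533,.0189,.15)"
```

```text
[0.5965 0.3403 0.1257] 0.048460860128764126 62.391014099121094 26.6167
wrist
rim [0. 0. 0. 0. 0.] 0
top
tab [0.4886 0.0571 0.0405 0.0112 4.4799] 61
rim [ 0.4947 -0.022   0.1641  0.17    4.7265] 469
go [-3.202, -0.611, -0.293] yaw of tool x 1.5711 t 26.7
```

Request:
{"api": "drive_tool", "payload": {
  "targets": [
    [[0,0,-0.27],[0,0,0],0.4],
    [[-0.3,-0.05,-0.27],[0,0,0],0.4],
    [[-0.6,-0.1,-0.27],[0,0,0],0.4],
    [[-0.8,-0.157,-0.27],[0,0,0],0.4]
  ]
}}

```text
t: 27.05
tool_pos: [0.577, 0.2569, 0.1458]
eef_rot: [-0.001, 0.707, 0.707, -0.002]
ft_force: [0.5, -0.3, -1.8]
grip_width: 0.0484
gripper_force: 62.6
```

Request:
{"api": "drive_tool", "payload": {
  "targets": [
    [[-0.3,-0.05,0],[0,0,0],0.4],
    [[-0.6,-0.1,0],[0,0,0],0.4],
    [[-0.8,-0.157,0],[0,0,0],0.4],
    [[-0.8,-0.157,0],[0,0,0],0.4]
  ]
}}

```text
t: 27.38
tool_pos: [0.5603, 0.1754, 0.1458]
eef_rot: [-0.001, 0.708, 0.706, -0.002]
ft_force: [1.7, -0.1, -2.8]
grip_width: 0.0488
gripper_force: 62.6
```

Request:
{"api": "drive_tool", "payload": {
  "targets": [
    [[-0.3,-0.05,0],[0,0,0],0.4],
    [[-0.6,-0.1,0],[0,0,0],0.4],
    [[-0.8,-0.157,0],[0,0,0],0.4],
    [[-0.8,-0.157,0],[0,0,0],0.4]
  ]
}}

```text
t: 27.72
tool_pos: [0.5451, 0.0964, 0.1462]
eef_rot: [-0.001, 0.708, 0.706, -0.002]
ft_force: [1.2, 0.5, -1.5]
grip_width: 0.0485
gripper_force: 62.6
```

```bash
cat >> tr.py <<'E'
    print(jars(cloud(p,d),[(.537,-.056),(.459,-.064)],rad=.035))
E
python3 tr.py;python3 -c "
from h import *
go(.5315,.018,.15);turn(np.pi/2)"
```

```text
[0.5451 0.0964 0.1462] 0.04850976475088835 62.64761924743652 27.7167
wrist
tab [0.477  0.0587 0.0201 0.011  6.5804] 268
rim [ 4.47900e-01 -9.50000e-03  1.71400e-01  1.01700e-01  8.11805e+01] 696
[None, [0.4495, -0.063, 0.0224, 0.0744, 407.0]]
top
rim [ 0.4955 -0.0311  0.1641  0.1516  4.7573] 392
[[0.5354, -0.058, 0.0239, 0.0754, 219.0], [0.4573, -0.0665, 0.0237, 0.0753, 223.0]]
go [-0.811, -0.147, -0.033] yaw of tool x 1.5699 t 27.8
turn [-0.001, -0.0, -0.001] third [-0.0005, -0.0001, -0.0002]
```

Request:
{"api": "drive_tool", "payload": {
  "targets": [
    [[-0.3,-0.05,0],[0,0,0],0.4],
    [[-0.6,-0.1,0],[0,0,0],0.4],
    [[-0.79,-0.14,0],[0,0,0],0.4],
    [[-0.79,-0.14,0],[0,0,0],0.4],
    [[-0.79,-0.14,0],[0,0,0],0.4]
  ]
}}

```text
t: 28.23
tool_pos: [0.533, 0.0206, 0.1472]
eef_rot: [-0.001, 0.707, 0.707, -0.0]
ft_force: [-0.5, 0.4, -1.3]
grip_width: 0.0486
gripper_force: 62.6
```

Request:
{"api": "drive_tool", "payload": {
  "targets": [
    [[0,0,0],[0,0,0],0.4],
    [[0,0,0],[0,0,0],0.4]
  ]
}}

```text
t: 28.4
tool_pos: [0.5331, 0.0215, 0.1475]
eef_rot: [-0.0, 0.706, 0.708, 0.0]
ft_force: [0.1, -0.3, -1.4]
grip_width: 0.0489
gripper_force: 62.6
```

```bash
python3 tr.py;python3 -c "
from h import *
go(.5315,.018,.0268);turn(np.pi/2)"
```

```text
[0.5331 0.0215 0.1475] 0.048878978125200256 62.64775514602661 28.4
wrist
tab [5.74900e-01 2.90000e-03 8.69000e-02 2.34500e-01 4.35014e+01] 1063
rim [ 4.9440e-01 -2.9000e-03  1.6490e-01  1.3780e-01  4.9687e+00] 2388
[None, [0.4484, -0.0496, 0.0154, 0.074, 345.0]]
top
rim [ 4.90800e-01 -1.04200e-01  2.33000e-02  1.43000e-01  8.56695e+01] 85
[None, None]
go [-0.033, -0.015, 1.208] yaw of tool x 1.5726 t 28.5
turn [-0.0, -0.0, 0.001] third [-0.0001, -0.0001, 0.0004]
```

Request:
{"api": "drive_tool", "payload": {
  "targets": [
    [[-0.033,-0.015,0.2],[0,0,0],0.4],
    [[-0.033,-0.015,0.5],[0,0,0],0.4],
    [[-0.033,-0.015,0.85],[0,0,0],0.4],
    [[-0.033,-0.015,0.93],[0,0,0],0.4],
    [[-0.033,-0.015,0.93],[0,0,0],0.4]
  ]
}}

```text
t: 28.92
tool_pos: [0.5293, 0.0176, 0.0528]
eef_rot: [-0.002, 0.707, 0.707, -0.002]
ft_force: [-1.0, 0.5, -1.6]
grip_width: 0.0485
gripper_force: 62.7
```

Request:
{"api": "drive_tool", "payload": {
  "targets": [
    [[0,0,0.05],[0,0,0],0.4],
    [[0,0,0.12],[0,0,0],0.4],
    [[0,0,0.19],[0,0,0],0.4],
    [[0,0,0.23],[0,0,0],0.4],
    [[0,0,0.23],[0,0,0],0.4]
  ]
}}

```text
t: 29.33
tool_pos: [0.5312, 0.0169, 0.0314]
eef_rot: [-0.0, 0.707, 0.707, -0.0]
ft_force: [-0.2, 0.1, -1.7]
grip_width: 0.0488
gripper_force: 62.7
```

Request:
{"api": "drive_tool", "payload": {
  "targets": [
    [[0,0,0.01],[0,0,0],0.4],
    [[0,0,0.02],[0,0,0],0.4],
    [[0,0,0.02],[0,0,0],0.4]
  ]
}}

```text
t: 29.58
tool_pos: [0.5316, 0.0168, 0.0299]
eef_rot: [-0.0, 0.707, 0.707, 0.0]
ft_force: [0.3, -0.5, -1.9]
grip_width: 0.0485
gripper_force: 62.7
```

Request:
{"api": "drive_tool", "payload": {
  "targets": [
    [[0,0,0.015],[0,0,0],0.4],
    [[0,0,0.03],[0,0,0],0.4],
    [[0,0,0.032],[0,0,0],0.4],
    [[0,0,0.032],[0,0,0],0.4]
  ]
}}

```text
t: 29.92
tool_pos: [0.5317, 0.0168, 0.0268]
eef_rot: [0.0, 0.707, 0.707, 0.0]
ft_force: [-1.0, 0.3, 2.0]
grip_width: 0.0482
gripper_force: 63.3
```

Request:
{"api": "drive_tool", "payload": {
  "targets": [
    [[0,0,0],[0,0,0],0.68],
    [[0,0,0],[0,0,0],0.68],
    [[0,0,0],[0,0,0],0.68],
    [[0,0,-0.1],[0,0,0],0.68],
    [[0,0,-0.3],[0,0,0],0.68]
  ]
}}

```text
t: 30.33
tool_pos: [0.5297, 0.017, 0.0556]
eef_rot: [-0.002, 0.707, 0.707, -0.001]
ft_force: [-1.1, 0.2, 0.1]
grip_width: 0.0581
gripper_force: 0.0
```

Request:
{"api": "drive_tool", "payload": {
  "targets": [
    [[0,0,-0.4],[0,0,0],0.75],
    [[0,0,-0.8],[0,0,0],0.75],
    [[0,0,-1],[0,0,0],0.75],
    [[0,0,-1],[0,0,0],0.75]
  ]
}}

```text
t: 30.67
tool_pos: [0.5345, 0.0166, 0.1623]
eef_rot: [0.003, 0.707, 0.707, 0.003]
ft_force: [0.3, -0.4, 0.3]
grip_width: 0.064
gripper_force: 0.0
```

Request:
{"api": "drive_tool", "payload": {
  "targets": [
    [[0.9,-0.4,-0.3],[0,0,0],0.75],
    [[0.9,-0.4,-0.3],[0,0,0],0.75],
    [[0.9,-0.4,-0.3],[0,0,0],0.75],
    [[0.9,-0.4,-0.3],[0,0,0],0.75]
  ]
}}

```text
t: 31.0
tool_pos: [0.4901, 0.1098, 0.1883]
eef_rot: [-0.0, 0.706, 0.708, 0.001]
ft_force: [1.3, 0.3, -0.2]
grip_width: 0.0637
gripper_force: 0.0
```

```bash
cat > e.py <<'E'
from h import *
t,r,s=tool();print(t,s['grip_width'])
for n in ['wrist','top']:
    im,d,p=cam(n); cv2.imwrite(f'pics/{n}_5.png',im); C=cloud(p,d); X,Y,Z=C[...,0],C[...,1],C[...,2]; print(n,jars(C,[(.5354,-.058),(.4573,-.0665),(.5315,.018),(.45,.02)],rad=.035))
    b,g,rr=[im[...,i].astype(int) for i in range(3)]
    m=(Z>.083)&(Z<.097)&(rr>b+50)&(rr-g>40)&(X>.44)&(X<.54)&(Y>.02)&(Y<.1)
    if m.sum()>5: print("tab",rect(C[m][:,:2]),m.sum())
    m=(b>rr+30)&(Z>.01)&(Z<.022)&(X>.36)&(X<.61)&(Y>-.125)&(Y<.12); print("rim",rect(C[m][:,:2]),m.sum())
    # coder walls/roof edges
    for lo,hi in [(-.32,-.29),(-.29,-.26),(-.26,-.23),(-.23,-.2),(-.2,-.18),(-.17,-.155),(-.155,-.14)]:
        w=X[(Z>.08)&(Z<.1)&(Y>lo)&(Y<hi)&(X>.37)&(X<.65)]
        if len(w)>10: print(lo,hi,np.round(np.percentile(w,[0.5,99.5]),4),len(w))
    for lo,hi in [(.40,.415),(.43,.45),(.46,.48),(.49,.51),(.52,.54),(.55,.57),(.57,.59)]:
        w=Y[(Z>.08)&(Z<.1)&(X>lo)&(X<hi)&(Y<-.10)&(Y>-.37)]
        if len(w)>10: print("x",lo,np.round(np.percentile(w,[0.5,99.5]),4),len(w))
E
python3 e.py
```

```text
[0.4901459  0.10983749 0.18828332] 0.06367756485757492
wrist [[0.5374, -0.0547, 0.0244, 0.0741, 1219.0], [0.4591, -0.0626, 0.0237, 0.0741, 977.0], [0.5322, 0.0177, 0.0242, 0.0743, 1626.0], None]
tab ((0.48923513293266296, 0.06002624332904816), (0.04435283690690994, 0.012274186126887798), 4.825870513916016) 574
rim ((0.4958798289299011, -0.019113831222057343), (0.1637030839920044, 0.17149579524993896), 4.899288654327393) 1706
top [[0.5354, -0.058, 0.024, 0.0753, 219.0], [0.4571, -0.0664, 0.0238, 0.0749, 227.0], [0.5311, 0.0146, 0.0239, 0.0753, 224.0], None]
tab ((0.4886325001716614, 0.053973544389009476), (0.008442291058599949, 0.0394093319773674), 88.4090347290039) 42
rim ((0.4948103129863739, -0.02200234681367874), (0.16427011787891388, 0.169725239276886), 4.7750372886657715) 443
-0.32 -0.29 [0.372  0.6013] 504
-0.29 -0.26 [0.4031 0.6022] 560
-0.26 -0.23 [0.4041 0.6029] 695
-0.23 -0.2 [0.4051 0.6035] 697
-0.2 -0.18 [0.4059 0.6019] 469
-0.17 -0.155 [0.4063 0.6034] 45
-0.155 -0.14 [0.4069 0.6118] 50
x 0.4 [-0.326  -0.1383] 270
x 0.43 [-0.3256 -0.18  ] 342
x 0.46 [-0.3269 -0.1799] 301
x 0.49 [-0.2703 -0.1798] 221
x 0.52 [-0.3262 -0.1805] 260
x 0.55 [-0.3287 -0.1822] 331
x 0.57 [-0.3292 -0.1825] 341
```

```bash
python3 -c "
from h import *
go(.4887,.0587,.12);turn(np.pi/2+.083)"
```

```text
go [-0.487, -0.027, 0.671] yaw of tool x 1.5728 t 31.1
turn [0.0, -0.0, -0.052] third [0.0001, -0.0, -0.0172]
```

View pics/wrist_5.png

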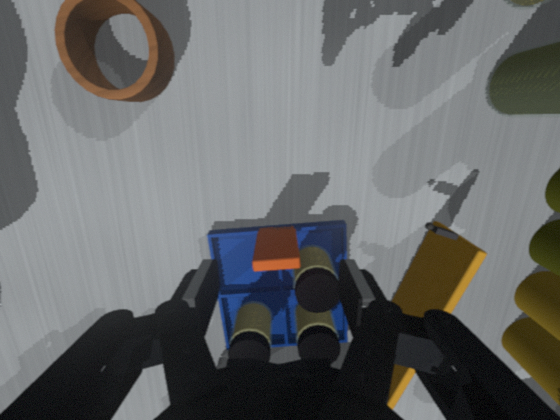

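The view shows all three jars upright in separate pockets at (316,285), (318,340) and (250,340), with the tab at (276,250) free. I'll align over the tab.

Request:
{"api": "drive_tool", "payload": {
  "targets": [
    [[-0.48,-0.027,0.3],[0,0,-0.052],0.8],
    [[-0.48,-0.027,0.6],[0,0,-0.052],0.8],
    [[-0.48,-0.027,0.67],[0,0,-0.052],0.8],
    [[-0.48,-0.027,0.67],[0,0,-0.052],0.8]
  ]
}}

```text
t: 31.43
tool_pos: [0.4868, 0.0577, 0.1174]
eef_rot: [-0.002, 0.679, 0.734, -0.002]
ft_force: [-0.2, -0.2, 0.5]
grip_width: 0.0685
gripper_force: 0.0
```

Request:
{"api": "drive_tool", "payload": {
  "targets": [
    [[0,0,0],[0,0,0],0.8],
    [[0,0,0],[0,0,0],0.8]
  ]
}}

```text
t: 31.6
tool_pos: [0.4898, 0.059, 0.1208]
eef_rot: [0.0, 0.678, 0.735, 0.001]
ft_force: [-0.5, -0.4, 0.4]
grip_width: 0.0683
gripper_force: 0.0
```

```bash
python3 -c "
from h import *
t,r,s=tool();print(t,s['grip_width']);go(.4887,.0587,.054);turn(np.pi/2+.083)
im,d,p=cam('wrist'); C=cloud(p,d); X,Y,Z=C[...,0],C[...,1],C[...,2]; cv2.imwrite('pics/w6.png',im)
b,g,rr=[im[...,i].astype(int) for i in range(3)]
m=(Z>.083)&(Z<.097)&(rr>b+50)&(rr-g>40)&(X>.44)&(X<.54)&(Y>.02)&(Y<.1)
print('tab',rect(C[m][:,:2]),m.sum(), jars(C,[(.5315,.018)],rad=.035))
"
```

```text
[0.48984002 0.05901032 0.12083445] 0.06828913669099389
go [-0.002, -0.013, 0.668] yaw of tool x 1.6525 t 31.6
turn [0.001, -0.0, -0.001] third [0.0003, -0.0, -0.0003]
tab ((0.4888157248497009, 0.06010540574789047), (0.04433746263384819, 0.011882285587489605), 4.685850143432617) 1266 [[0.5328, 0.0179, 0.0244, 0.0743, 2460.0]]
```

Request:
{"api": "drive_tool", "payload": {
  "targets": [
    [[0,-0.01,0.15],[0,0,0],0.8],
    [[0,-0.01,0.35],[0,0,0],0.8],
    [[0,-0.01,0.55],[0,0,0],0.8],
    [[0,-0.01,0.68],[0,0,0],0.8],
    [[0,-0.01,0.68],[0,0,0],0.8]
  ]
}}

```text
t: 32.07
tool_pos: [0.487, 0.0593, 0.0506]
eef_rot: [-0.001, 0.677, 0.736, -0.001]
ft_force: [-0.5, -0.4, -0.5]
grip_width: 0.0682
gripper_force: 0.0
```

Request:
{"api": "drive_tool", "payload": {
  "targets": [
    [[0,0,0],[0,0,0],0.35],
    [[0,0,0],[0,0,0],0.35],
    [[0,0,0],[0,0,0],0.35],
    [[0,0,0],[0,0,0],0.35],
    [[0,0,0],[0,0,0],0.35]
  ]
}}

```text
t: 32.48
tool_pos: [0.4888, 0.059, 0.0532]
eef_rot: [0.001, 0.677, 0.736, 0.001]
ft_force: [-1.9, 0.9, 6.3]
grip_width: 0.0442
gripper_force: 62.5
```

```bash
python3 -c "
from h import *
t,r,s=tool();print(t,s['grip_width'],s['gripper_force'],s['ft_force'])
im,d,p=cam('top'); C=cloud(p,d);b,g,rr=[im[...,i].astype(int) for i in range(3)];X,Y,Z=C[...,0],C[...,1],C[...,2]
m=(b>rr+30)&(Z>.01)&(Z<.022)&(X>.36)&(X<.61)&(Y>-.125)&(Y<.12); print('rim',rect(C[m][:,:2]),m.sum())
go(.5112,.0585,t[2]);turn(np.pi/2-.023)"
```

```text
[0.48876002 0.05904323 0.05318199] 0.04422426274675262 62.49886751174927 [-1.88083494  0.93307372  6.29904969]
rim ((0.49768948554992676, -0.0622720904648304), (0.16702786087989807, 0.09255467355251312), 1.837723970413208) 247
go [-0.024, 0.223, 0.001] yaw of tool x 1.653 t 32.5
turn [0.001, -0.0, 0.067] third [0.0005, -0.0001, 0.0223]
```

Request:
{"api": "drive_tool", "payload": {
  "targets": [
    [[-0.005,0.04,0],[0,0,0.013],0.35],
    [[-0.01,0.09,0],[0,0,0.027],0.35],
    [[-0.015,0.135,0],[0,0,0.04],0.35],
    [[-0.02,0.18,0],[0,0,0.054],0.35],
    [[-0.024,0.223,0],[0,0,0.067],0.35]
  ]
}}

```text
t: 32.95
tool_pos: [0.5035, 0.0605, 0.0531]
eef_rot: [-0.005, 0.715, 0.699, -0.002]
ft_force: [-36.2, 9.1, 43.8]
grip_width: 0.044
gripper_force: 67.0
```

Request:
{"api": "drive_tool", "payload": {
  "targets": [
    [[0,0,0],[0,0,0],0.35],
    [[0,0,0],[0,0,0],0.35]
  ]
}}

```text
t: 33.12
tool_pos: [0.5072, 0.0593, 0.053]
eef_rot: [-0.002, 0.715, 0.699, -0.001]
ft_force: [-16.3, 5.2, 21.4]
grip_width: 0.0441
gripper_force: 64.4
```

```bash
cat > f.py <<'E'
from h import *
t,r,s=tool();print(t,s['grip_width'],s['gripper_force'],np.round(s['ft_force'],1))
im,d,p=cam('top'); C=cloud(p,d);b,g,rr=[im[...,i].astype(int) for i in range(3)];X,Y,Z=C[...,0],C[...,1],C[...,2]
m=(b>rr+30)&(Z>.01)&(Z<.022)&(X>.36)&(X<.61)&(Y>-.145)&(Y<.12); print('rim',rect(C[m][:,:2]),m.sum())
cv2.imwrite('pics/top7.png',cv2.resize(im[130:290,220:440],None,fx=3,fy=3,interpolation=cv2.INTER_NEAREST))
im,d,p=cam('wrist'); C=cloud(p,d);b,g,rr=[im[...,i].astype(int) for i in range(3)];X,Y,Z=C[...,0],C[...,1],C[...,2]
m=(b>rr+30)&(Z>.01)&(Z<.022)&(X>.36)&(X<.61)&(Y>-.145)&(Y<.12); print('wrist rim',rect(C[m][:,:2]),m.sum())
cv2.imwrite('pics/w7.png',im)
turn(np.pi/2-.023)
E
python3 f.py; python3 -c "
from h import *
go(.5112,.0585,.053)"
```

```text
[0.50722598 0.05927833 0.05298951] 0.0440838084875753 64.41950976848602 [-16.3   5.2  21.4]
rim ((0.5047910809516907, -0.06360679864883423), (0.0844380185008049, 0.1615719199180603), 88.15605163574219) 229
wrist rim ((0.5065683722496033, -0.006174102425575256), (0.14536336064338684, 0.16503581404685974), 88.60350799560547) 3487
turn [-0.003, -0.001, -0.0] third [-0.0009, -0.0004, -0.0001]
go [-0.007, 0.04, -0.0] yaw of tool x 1.5473 t 33.2
```

View pics/top7.png

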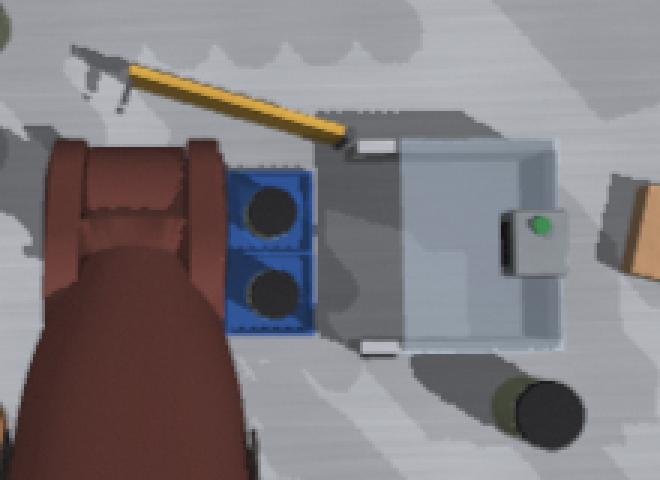

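Request:
{"api": "drive_tool", "payload": {
  "targets": [
    [[0,0.01,-0.03],[0,0,0],0.35],
    [[-0.05,0.01,-0.03],[0,0,0],0.35],
    [[-0.12,0.01,-0.03],[0,0,0],0.35],
    [[-0.2,0.01,-0.03],[0,0,0],0.35],
    [[-0.25,0.01,-0.03],[0,0,0],0.35]
  ]
}}

```text
t: 33.63
tool_pos: [0.5107, 0.0321, 0.0546]
eef_rot: [-0.0, 0.715, 0.699, 0.0]
ft_force: [1.6, 2.2, -5.5]
grip_width: 0.0445
gripper_force: 62.6
```

```bash
python3 f.py; python3 -c "
from h import *
go(.5063,-.152,.053)"
```

```text
[0.51072781 0.03205517 0.05459031] 0.04445317739351845 62.59560585021973 [ 1.6  2.2 -5.5]
rim ((0.5065965056419373, -0.09685515612363815), (0.0714709535241127, 0.16198675334453583), 87.59373474121094) 177
wrist rim ((0.5102314949035645, -0.03517764061689377), (0.14844244718551636, 0.16459769010543823), 88.76870727539062) 3610
turn [-0.0, 0.001, -0.001] third [-0.0001, 0.0002, -0.0004]
go [-1.837, 0.003, 0.016] yaw of tool x 1.5461 t 33.7
```

Request:
{"api": "drive_tool", "payload": {
  "targets": [
    [[-0.1,0,0.01],[0,0,0],0.35],
    [[-0.2,0,0.01],[0,0,0],0.35],
    [[-0.32,0,0.01],[0,0,0],0.35],
    [[-0.42,0,0.01],[0,0,0],0.35],
    [[-0.5,0,0.01],[0,0,0],0.35]
  ]
}}

```text
t: 34.15
tool_pos: [0.5096, -0.0176, 0.0537]
eef_rot: [-0.0, 0.715, 0.699, 0.0]
ft_force: [0.8, 3.6, -3.4]
grip_width: 0.0444
gripper_force: 62.9
```

```bash
python3 f.py; python3 -c "
from h import *
go(.5063,-.152,.053)"
```

```text
[ 0.50957024 -0.01760736  0.05372151] 0.04441254467736979 62.94170379638672 [ 0.8  3.6 -3.4]
rim ((0.42771658301353455, -0.13953334093093872), (0.00961279310286045, 9.468955249758437e-05), 87.53155517578125) 4
wrist rim ((0.509347140789032, -0.07859527319669724), (0.13524533808231354, 0.16439126431941986), 88.99178314208984) 3531
turn [-0.0, 0.001, -0.001] third [-0.0001, 0.0003, -0.0004]
go [-1.335, 0.002, 0.007] yaw of tool x 1.546 t 34.2
```

View pics/top7.png

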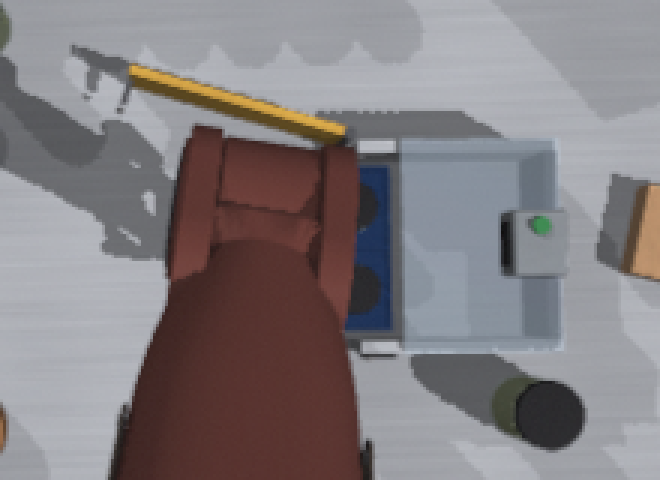

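The tray nose has entered the bay between the posts (rows 165–330, posts at 153 and 341), with gaps on both sides. I'll keep sliding.

Request:
{"api": "drive_tool", "payload": {
  "targets": [
    [[-0.15,0,0],[0,0,0],0.35],
    [[-0.3,0,0],[0,0,0],0.35],
    [[-0.45,0,0],[0,0,0],0.35],
    [[-0.6,0,0],[0,0,0],0.35],
    [[-0.7,0,0],[0,0,0],0.35]
  ]
}}

```text
t: 34.67
tool_pos: [0.5078, -0.0874, 0.0536]
eef_rot: [-0.0, 0.715, 0.699, 0.0]
ft_force: [1.5, 4.9, -2.0]
grip_width: 0.0443
gripper_force: 63.0
```

Request:
{"api": "drive_tool", "payload": {
  "targets": [
    [[-0.1,0,0],[0,0,0],0.35],
    [[-0.2,0,0],[0,0,0],0.35],
    [[-0.3,0,0],[0,0,0],0.35],
    [[-0.38,0,0],[0,0,0],0.35],
    [[-0.45,0,0],[0,0,0],0.35]
  ]
}}

```text
t: 35.08
tool_pos: [0.5067, -0.1325, 0.0535]
eef_rot: [-0.0, 0.715, 0.699, -0.0]
ft_force: [0.3, 5.3, -2.4]
grip_width: 0.0444
gripper_force: 63.0
```

Request:
{"api": "drive_tool", "payload": {
  "targets": [
    [[0,0,0],[0,0,0],0.35],
    [[-0.05,0,0],[0,0,0],0.35],
    [[-0.1,0,0],[0,0,0],0.35],
    [[-0.14,0,0],[0,0,0],0.35]
  ]
}}

```text
t: 35.42
tool_pos: [0.5064, -0.1456, 0.0536]
eef_rot: [-0.0, 0.715, 0.699, 0.0]
ft_force: [0.8, 4.8, -2.3]
grip_width: 0.044
gripper_force: 63.1
```

Request:
{"api": "drive_tool", "payload": {
  "targets": [
    [[-0.02,0,0],[0,0,0],0.35],
    [[-0.04,0,0],[0,0,0],0.35],
    [[-0.06,0,0],[0,0,0],0.35],
    [[-0.08,0,0],[0,0,0],0.35],
    [[-0.08,0,0],[0,0,0],0.35]
  ]
}}

```text
t: 35.83
tool_pos: [0.5058, -0.1505, 0.0536]
eef_rot: [-0.002, 0.714, 0.7, 0.002]
ft_force: [0.7, 19.8, 6.5]
grip_width: 0.044
gripper_force: 64.0
```

Request:
{"api": "drive_tool", "payload": {
  "targets": [
    [[-0.01,0,0],[0,0,0],0.35],
    [[-0.02,0,0],[0,0,0],0.35],
    [[-0.02,0,0],[0,0,0],0.35]
  ]
}}

```text
t: 36.08
tool_pos: [0.5058, -0.1505, 0.0538]
eef_rot: [-0.004, 0.714, 0.7, 0.003]
ft_force: [1.3, 29.7, 11.7]
grip_width: 0.0443
gripper_force: 64.6
```

Request:
{"api": "drive_tool", "payload": {
  "targets": [
    [[0.03,0,-0.01],[0,0,0],0.35],
    [[0.03,0,-0.01],[0,0,0],0.35],
    [[0.03,0,-0.01],[0,0,0],0.8],
    [[0.03,0,-0.01],[0,0,0],0.8],
    [[0.03,0,-0.01],[0,0,0],0.8]
  ]
}}

```text
t: 36.5
tool_pos: [0.5069, -0.1536, 0.055]
eef_rot: [0.001, 0.715, 0.699, -0.0]
ft_force: [0.3, -0.6, -0.4]
grip_width: 0.0686
gripper_force: 0.0
```

Request:
{"api": "drive_tool", "payload": {
  "targets": [
    [[0,0,-0.3],[0,0,0],0.8],
    [[0,0,-0.7],[0,0,0],0.8],
    [[0,0,-1],[0,0,0],0.8],
    [[0,0,-1],[0,0,0],0.8]
  ]
}}

```text
t: 36.83
tool_pos: [0.5097, -0.1548, 0.1607]
eef_rot: [0.005, 0.715, 0.699, 0.001]
ft_force: [1.2, -0.7, 0.2]
grip_width: 0.0684
gripper_force: 0.0
```

Request:
{"api": "drive_tool", "payload": {
  "targets": [
    [[0.9,0,-0.2],[0,0,0],0],
    [[0.9,0,-0.2],[0,0,0],0],
    [[0.9,0,-0.2],[0,0,0],0],
    [[0.9,0,-0.2],[0,0,0],0],
    [[0.9,0,-0.2],[0,0,0],0]
  ]
}}

```text
t: 37.25
tool_pos: [0.5087, -0.063, 0.1747]
eef_rot: [0.001, 0.715, 0.699, -0.0]
ft_force: [0.1, 0.5, -0.7]
grip_width: 0.0078
gripper_force: 0.0
```

```bash
cat > g.py <<'E'
from h import *
t,r,s=tool();print(t,s['grip_width'],s['joint_positions'])
for n in ['wrist','top']:
    im,d,p=cam(n); C=cloud(p,d);b,g,rr=[im[...,i].astype(int) for i in range(3)];X,Y,Z=C[...,0],C[...,1],C[...,2]
    m=(Z>.083)&(Z<.093)&(rr>b+50)&(rr-g>40)&(X>.46)&(X<.56)&(Y>-.2)&(Y<-.1)
    print(n,'tab',rect(C[m][:,:2]) if m.sum()>4 else None,m.sum())
    m=(b>rr+30)&(Z>.01)&(Z<.022)&(X>.40)&(X<.61)&(Y>-.165)&(Y<-.1); P=C[m]
    if len(P)>10: print('front rim y by x',[(round(x,2),np.round(np.percentile(P[abs(P[:,0]-x)<.01][:,1],[50,95]),4).tolist()) for x in (.44,.47,.53,.56) if (abs(P[:,0]-x)<.01).sum()>3])
    w=Y[(Z>.09)&(Z<.1)&(X>.49)&(X<.52)&(Y<-.1)&(Y>-.25)]
    if len(w): print('roof front',w.max())
    for q in [(.42,-.16),(.605,-.16)]:
        w=C[(Z>.075)&(Z<.097)&(abs(X-q[0])<.012)&(Y<-.12)&(Y>-.17)]
        if len(w): print('post',w.min(0).round(4),w.max(0).round(4))
    m=(rr>110)&(b<80)&(g>70)&(Z>.075)&(Z<.1)&(X>.58)&(X<.72)&(abs(Y+.03)<.13);print("door",rect(C[m][:,:2]),m.sum())
    cv2.imwrite(f'pics/{n}8.png',im)
E
python3 g.py
```

```text
[ 0.50874902 -0.06297924  0.1747105 ] 0.007803253517701812 [-2.65438554e-01  3.06766505e-01 -2.86132862e-01  9.77091992e-01
 -6.54801954e-04  1.32735961e+00]
wrist tab ((0.5076018571853638, -0.14843428134918213), (0.014038166962563992, 0.011686468496918678), 3.182279586791992) 188
front rim y by x [(0.44, [-0.1431, -0.142]), (0.47, [-0.1429, -0.1421]), (0.53, [-0.144, -0.1434]), (0.56, [-0.1459, -0.1442])]
roof front -0.14323452878291157
post [ 0.4081 -0.1529  0.0751] [ 0.419  -0.1353  0.092 ]
post [ 0.5938 -0.1555  0.075 ] [ 0.617  -0.12    0.0922]
door ((0.6480599045753479, -0.028043687343597412), (0.21071016788482666, 0.009981527924537659), 72.20545959472656) 3089
top tab None 0
door ((0.6569061279296875, -0.0006241127848625183), (0.14692695438861847, 0.011293076910078526), 71.81639862060547) 185
```

View pics/wrist8.png

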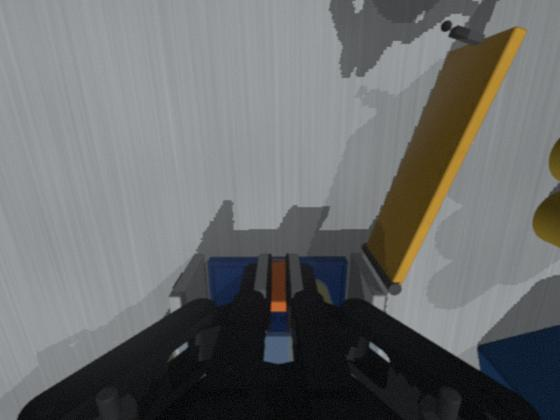

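```bash
cat > door.py <<'E'
import sys
from h import *
H=np.array([.6125,-.131]); a=.023; cx=np.array([-a,-1]); cy=np.array([1,-a]); s=.185
def P(th,d): return H+s*(-np.cos(th)*cy-np.sin(th)*cx)+(.010+d)*(-np.cos(th)*cx+np.sin(th)*cy)
t,r,st=tool(); print(t)
def show(th,d,z=None):
    q=P(th,d); v=np.r_[q,t[2] if z is None else z]-t; print(th,d,q.round(3),"r",np.hypot(*q).round(3),(r.inv().apply(v)*10).round(3).tolist())
if __name__=="__main__":
    for th,d in [(1.88,.04),(1.88,.014),(1.6,.012),(1.3,.012),(1.0,.012),(.7,.012),(.45,.011),(.25,.011),(.1,.011),(0,.011),(0,.003)]: show(th,d)
E
python3 door.py
```

```text
[ 0.5084423  -0.06381796  0.17428539]
1.88 0.04 [0.72  0.028] r 0.721 [0.965, 2.094, -0.001]
1.88 0.014 [0.696 0.036] r 0.696 [1.044, 1.847, -0.001]
1.6 0.012 [0.644 0.053] r 0.646 [1.197, 1.329, -0.001]
1.3 0.012 [0.588 0.054] r 0.591 [1.195, 0.772, -0.001]
1.0 0.012 [0.535 0.038] r 0.536 [1.029, 0.24, -0.001]
0.7 0.012 [0.488 0.008] r 0.488 [0.712, -0.219, -0.0]
0.45 0.011 [ 0.457 -0.028] r 0.458 [0.346, -0.519, 0.0]
0.25 0.011 [ 0.44  -0.061] r 0.444 [0.013, -0.685, 0.0]
0.1 0.011 [ 0.431 -0.087] r 0.44 [-0.255, -0.764, 0.0]
0 0.011 [ 0.428 -0.106] r 0.441 [-0.438, -0.794, 0.0]
0 0.003 [ 0.428 -0.114] r 0.443 [-0.518, -0.794, 0.0]
```

The tray is home: its front rim sits just inside the posts at (205,257)–(348,257), with the tab at (278,285). The door stands open from (385,275) to (505,40). I'll go around to its outer side.

Request:
{"api": "drive_tool", "payload": {
  "targets": [
    [[0.322,0.698,0],[0,0,0],0],
    [[0.322,0.698,0],[0,0,0],0],
    [[0.322,0.698,0],[0,0,0],0]
  ]
}}

```text
t: 37.6
tool_pos: [0.5836, -0.0321, 0.1737]
eef_rot: [0.001, 0.715, 0.699, 0.001]
ft_force: [-1.6, -0.1, -0.1]
grip_width: 0.0
gripper_force: 0.0
```

Request:
{"api": "drive_tool", "payload": {
  "targets": [
    [[0.322,0.698,0],[0,0,0],0],
    [[0.322,0.698,0],[0,0,0],0],
    [[0.322,0.698,0],[0,0,0],0]
  ]
}}

```text
t: 37.85
tool_pos: [0.6539, -0.0012, 0.1728]
eef_rot: [0.0, 0.715, 0.699, 0.001]
ft_force: [-2.6, -0.0, 0.4]
grip_width: -0.0002
gripper_force: 0.0
```

Request:
{"api": "drive_tool", "payload": {
  "targets": [
    [[0.322,0.698,0],[0,0,0],0],
    [[0.322,0.698,0],[0,0,0],0],
    [[0.322,0.698,0],[0,0,0],0],
    [[0.322,0.698,0],[0,0,0],0]
  ]
}}

```text
t: 38.18
tool_pos: [0.721, 0.0281, 0.1723]
eef_rot: [-0.001, 0.715, 0.699, -0.001]
ft_force: [0.3, -0.8, -0.4]
grip_width: 0.0
gripper_force: 0.0
```

Request:
{"api": "drive_tool", "payload": {
  "targets": [
    [[0,0,0.3],[0,0,0],0],
    [[0,0,0.64],[0,0,0],0],
    [[0,0,0.64],[0,0,0],0]
  ]
}}

```text
t: 38.43
tool_pos: [0.7154, 0.0276, 0.104]
eef_rot: [-0.004, 0.716, 0.698, -0.004]
ft_force: [-2.7, -0.4, -1.8]
grip_width: 0.0001
gripper_force: 0.0
```

Request:
{"api": "drive_tool", "payload": {
  "targets": [
    [[0,0,0.3],[0,0,0],0],
    [[0,0,0.64],[0,0,0],0],
    [[0,0,0.64],[0,0,0],0],
    [[0,0,0.64],[0,0,0],0]
  ]
}}

```text
t: 38.77
tool_pos: [0.7184, 0.0281, 0.0466]
eef_rot: [-0.001, 0.716, 0.699, -0.001]
ft_force: [1.4, 0.2, 1.2]
grip_width: -0.0001
gripper_force: 0.0
```

```bash
python3 door.py
```

```text
[0.71842486 0.0281064  0.04659981]
1.88 0.04 [0.72  0.028] r 0.721 [-0.004, 0.017, -0.0]
1.88 0.014 [0.696 0.036] r 0.696 [0.074, -0.231, 0.001]
1.6 0.012 [0.644 0.053] r 0.646 [0.227, -0.749, 0.003]
1.3 0.012 [0.588 0.054] r 0.591 [0.225, -1.306, 0.005]
1.0 0.012 [0.535 0.038] r 0.536 [0.059, -1.837, 0.006]
0.7 0.012 [0.488 0.008] r 0.488 [-0.257, -2.296, 0.008]
0.45 0.011 [ 0.457 -0.028] r 0.458 [-0.624, -2.597, 0.009]
0.25 0.011 [ 0.44  -0.061] r 0.444 [-0.957, -2.762, 0.01]
0.1 0.011 [ 0.431 -0.087] r 0.44 [-1.225, -2.841, 0.01]
0 0.011 [ 0.428 -0.106] r 0.441 [-1.408, -2.871, 0.01]
0 0.003 [ 0.428 -0.114] r 0.443 [-1.488, -2.871, 0.01]
```

Request:
{"api": "drive_tool", "payload": {
  "targets": [
    [[0.03,-0.1,0],[0,0,0],0],
    [[0.074,-0.23,0],[0,0,0],0],
    [[0.13,-0.42,0],[0,0,0],0],
    [[0.18,-0.6,0],[0,0,0],0],
    [[0.227,-0.75,0],[0,0,0],0]
  ]
}}

```text
t: 39.18
tool_pos: [0.6462, 0.0531, 0.0503]
eef_rot: [0.001, 0.715, 0.699, 0.001]
ft_force: [1.1, -0.7, 0.8]
grip_width: 0.0001
gripper_force: 0.3
```

Request:
{"api": "drive_tool", "payload": {
  "targets": [
    [[0.01,-0.2,0],[0,0,0],0],
    [[0.01,-0.4,0],[0,0,0],0],
    [[0,-0.557,0],[0,0,0],0]
  ]
}}

```text
t: 39.43
tool_pos: [0.5904, 0.0544, 0.0502]
eef_rot: [0.001, 0.715, 0.699, 0.001]
ft_force: [1.9, -0.9, 0.3]
grip_width: -0.0002
gripper_force: 0.6
```

```bash
python3 g.py; python3 door.py
```

```text
[0.59042134 0.05440683 0.0501613 ] -0.0002028162353649809 [-3.12855211e-02  5.68615394e-01 -2.28360598e-01  7.70077479e-01
 -1.57939776e-04  1.56275665e+00]
wrist tab None 0
door ((0.0, 0.0), (0.0, 0.0), 0.0) 0
top tab ((0.5062664747238159, -0.1509929597377777), (0.011212516576051712, 0.042256008833646774), 88.77191162109375) 54
front rim y by x [(0.44, [-0.1467, -0.1445]), (0.47, [-0.1477, -0.1452]), (0.56, [-0.1493, -0.1483])]
roof front -0.14614158305230907
post [ 0.4091 -0.1689  0.0826] [ 0.4156 -0.1386  0.095 ]
post [ 0.5931 -0.1698  0.0775] [ 0.6164 -0.1204  0.0947]
door ((0.5978821516036987, -0.07428321242332458), (0.011120090261101723, 0.11178189516067505), 15.13597583770752) 145
[0.58928674 0.05439675 0.04987803]
1.88 0.04 [0.72  0.028] r 0.721 [-0.237, 1.314, 0.002]
1.88 0.014 [0.696 0.036] r 0.696 [-0.158, 1.067, 0.002]
1.6 0.012 [0.644 0.053] r 0.646 [-0.005, 0.549, 0.001]
1.3 0.012 [0.588 0.054] r 0.591 [-0.006, -0.008, -0.0]
1.0 0.012 [0.535 0.038] r 0.536 [-0.172, -0.54, -0.001]
0.7 0.012 [0.488 0.008] r 0.488 [-0.488, -0.999, -0.002]
0.45 0.011 [ 0.457 -0.028] r 0.458 [-0.855, -1.3, -0.002]
0.25 0.011 [ 0.44  -0.061] r 0.444 [-1.187, -1.466, -0.003]
0.1 0.011 [ 0.431 -0.087] r 0.44 [-1.455, -1.545, -0.003]
0 0.011 [ 0.428 -0.106] r 0.441 [-1.639, -1.575, -0.003]
0 0.003 [ 0.428 -0.114] r 0.443 [-1.719, -1.575, -0.003]
```

Request:
{"api": "drive_tool", "payload": {
  "targets": [
    [[-0.04,-0.18,0],[0,0,0],0],
    [[-0.1,-0.36,0],[0,0,0],0],
    [[-0.17,-0.54,0],[0,0,0],0]
  ]
}}

```text
t: 39.78
tool_pos: [0.5384, 0.038, 0.0496]
eef_rot: [0.003, 0.715, 0.699, 0.002]
ft_force: [2.6, -2.7, 3.3]
grip_width: -0.0002
gripper_force: 2.0
```

Request:
{"api": "drive_tool", "payload": {
  "targets": [
    [[-0.1,-0.16,0],[0,0,0],0],
    [[-0.2,-0.31,0],[0,0,0],0],
    [[-0.316,-0.459,0],[0,0,0],0]
  ]
}}

```text
t: 40.03
tool_pos: [0.4919, 0.0072, 0.0495]
eef_rot: [0.003, 0.715, 0.699, 0.002]
ft_force: [2.0, -2.8, 3.3]
grip_width: 0.0001
gripper_force: 1.7
```

Request:
{"api": "drive_tool", "payload": {
  "targets": [
    [[-0.12,-0.11,0],[0,0,0],0],
    [[-0.24,-0.21,0],[0,0,0],0],
    [[-0.367,-0.301,0],[0,0,0],0]
  ]
}}

```text
t: 40.28
tool_pos: [0.4612, -0.0293, 0.0494]
eef_rot: [0.003, 0.715, 0.699, 0.002]
ft_force: [2.9, -0.3, 2.3]
grip_width: 0.0
gripper_force: 1.2
```

Request:
{"api": "drive_tool", "payload": {
  "targets": [
    [[-0.11,-0.06,0],[0,0,0],0],
    [[-0.22,-0.12,0],[0,0,0],0],
    [[-0.333,-0.165,0],[0,0,0],0]
  ]
}}

```text
t: 40.53
tool_pos: [0.4434, -0.0622, 0.0491]
eef_rot: [0.002, 0.715, 0.699, 0.001]
ft_force: [1.2, -0.2, 2.8]
grip_width: -0.0002
gripper_force: 0.2
```

```bash
python3 door.py | tail -5; python3 -c "
from h import *
im,d,p=cam('top'); cv2.imwrite('pics/top9.png',cv2.resize(im[130:290,220:440],None,fx=3,fy=3,interpolation=cv2.INTER_NEAREST))"
```

```text
0.45 0.011 [ 0.457 -0.028] r 0.458 [0.346, 0.132, 0.0]
0.25 0.011 [ 0.44  -0.061] r 0.444 [0.013, -0.034, -0.0]
0.1 0.011 [ 0.431 -0.087] r 0.44 [-0.255, -0.113, -0.0]
0 0.011 [ 0.428 -0.106] r 0.441 [-0.439, -0.143, -0.0]
0 0.003 [ 0.428 -0.114] r 0.443 [-0.519, -0.143, -0.0]
```

View pics/top9.png

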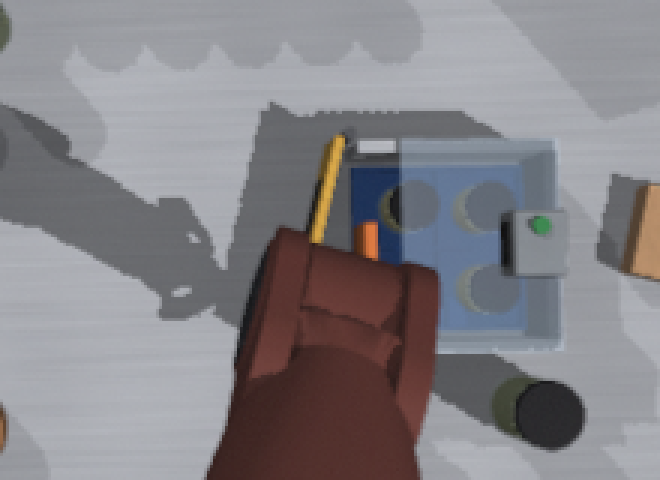

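The loaded tray is home with three jars upright (410,205), (483,206), (487,288), and the door is nearly shut (340,140)–(315,240). Next I push it over the catch.

Request:
{"api": "drive_tool", "payload": {
  "targets": [
    [[-0.09,-0.04,0],[0,0,0],0],
    [[-0.18,-0.08,0],[0,0,0],0],
    [[-0.26,-0.11,0],[0,0,0],0],
    [[-0.34,-0.13,0],[0,0,0],0]
  ]
}}

```text
t: 40.92
tool_pos: [0.4296, -0.0958, 0.0487]
eef_rot: [0.002, 0.715, 0.699, 0.001]
ft_force: [2.9, 0.3, 8.2]
grip_width: -0.0
gripper_force: 0.0
```

Request:
{"api": "drive_tool", "payload": {
  "targets": [
    [[-0.03,0,0],[0,0,0],0],
    [[-0.06,0,0],[0,0,0],0],
    [[-0.09,0,0],[0,0,0],0],
    [[-0.12,0,0],[0,0,0],0],
    [[-0.12,0,0],[0,0,0],0]
  ]
}}

```text
t: 41.33
tool_pos: [0.4287, -0.1059, 0.0486]
eef_rot: [0.0, 0.715, 0.699, 0.002]
ft_force: [2.1, 7.8, 14.0]
grip_width: -0.0003
gripper_force: 6.4
```

Request:
{"api": "drive_tool", "payload": {
  "targets": [
    [[-0.02,0,0],[0,0,0],0],
    [[-0.03,0,0],[0,0,0],0],
    [[-0.04,0,0],[0,0,0],0],
    [[-0.04,0,0],[0,0,0],0]
  ]
}}

```text
t: 41.67
tool_pos: [0.4286, -0.106, 0.0486]
eef_rot: [-0.002, 0.714, 0.7, 0.005]
ft_force: [4.2, 29.4, 21.4]
grip_width: 0.0001
gripper_force: 14.3
```

Request:
{"api": "drive_tool", "payload": {
  "targets": [
    [[0.2,0,0],[0,0,0],0],
    [[0.5,0,0],[0,0,0],0],
    [[0.8,0,0],[0,0,0],0],
    [[0.8,0,0],[0,0,0],0]
  ]
}}

```text
t: 42.0
tool_pos: [0.4289, -0.0268, 0.0477]
eef_rot: [-0.0, 0.714, 0.7, 0.001]
ft_force: [-0.6, 0.2, 0.2]
grip_width: -0.0002
gripper_force: 0.0
```

Request:
{"api": "drive_tool", "payload": {
  "targets": [
    [[0.6,-0.5,-1],[0,0,0],0],
    [[0.6,-0.5,-1],[0,0,0],0],
    [[0.6,-0.5,-1],[0,0,0],0],
    [[0.6,-0.5,-1],[0,0,0],0],
    [[0.6,-0.5,-1],[0,0,0],0]
  ]
}}

```text
t: 42.42
tool_pos: [0.3816, 0.0312, 0.1493]
eef_rot: [0.002, 0.715, 0.7, 0.002]
ft_force: [0.4, -0.2, 0.2]
grip_width: 0.0001
gripper_force: 0.0
```

Request:
{"api": "drive_tool", "payload": {
  "targets": [
    [[0.8,-0.3,0],[0,0,0],0],
    [[0.8,-0.3,0],[0,0,0],0],
    [[0.8,-0.3,0],[0,0,0],0]
  ]
}}

```text
t: 42.67
tool_pos: [0.3496, 0.1155, 0.1463]
eef_rot: [-0.001, 0.714, 0.7, 0.0]
ft_force: [0.2, -1.1, -0.6]
grip_width: -0.0003
gripper_force: 0.0
```

```bash
python3 - <<'E'
from h import *
t,r,s=tool();print(t,s['t'])
im,d,p=cam('top'); C=cloud(p,d);b,g,rr=[im[...,i].astype(int) for i in range(3)];X,Y,Z=C[...,0],C[...,1],C[...,2]
m=(rr>110)&(b<90)&(g>70)&(Z>.075)&(Z<.1)&(X>.38)&(X<.66)&(abs(Y+.12)<.07);print("door",rect(C[m][:,:2]),m.sum(), np.polyfit(X[m],Y[m],1))
m=(Z>.083)&(Z<.093)&(rr>b+50)&(rr-g>60)&(X>.47)&(X<.54)&(Y>-.17)&(Y<-.135); print('tab',rect(C[m][:,:2]) if m.sum()>4 else None,m.sum())
cv2.imwrite('pics/top10.png',cv2.resize(im[130:290,220:440],None,fx=3,fy=3,interpolation=cv2.INTER_NEAREST))
E
```

```text
[0.34964141 0.11546212 0.1462839 ] 42.6667
door ((0.5029696822166443, -0.1379423439502716), (0.0370744951069355, 0.20808111131191254), 88.79621887207031) 373 [-0.02500714 -0.11685593]
tab ((0.5063167810440063, -0.15082889795303345), (0.0105114271864295, 0.04237361252307892), 87.87095642089844) 53
```

View pics/top10.png

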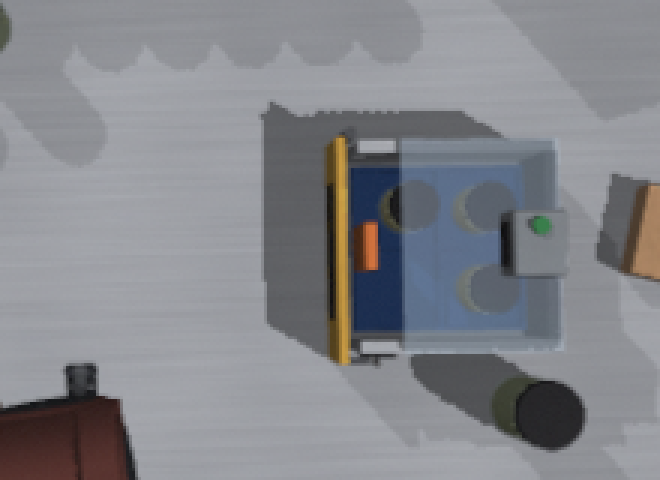

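The door (335–345, rows 138–362) lies square across the mouth with the catch engaged at (365,360). Its slope of −0.025 matches the coder's −0.023. The tray and jars are in place and the arm is clear.

Request:
{"api": "drive_tool", "payload": {
  "targets": [
    [[0,0,0],[0,0,0],0],
    [[0,0,0],[0,0,0],0],
    [[0,0,0],[0,0,0],0]
  ]
}}

```text
t: 42.97
tool_pos: [0.3523, 0.1105, 0.1465]
eef_rot: [-0.0, 0.716, 0.698, -0.0]
ft_force: [-0.1, -0.2, 0.1]
grip_width: 0.0003
gripper_force: 0.0
```

```bash
python3 -c "
from cell import arm
print(arm.finish_job())"
```

```text
the job is handed in; nothing more can be done
None
```

The job is handed in at about 43 s, but `finish_job()` returned no verdict: by camera and force readings, all three jars are lidded and upright in their own pockets, the tray is against the back stop, the door is shut on its catch, and the robot touches nothing.

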